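Put the washed piping nozzles away on the peg stand

TASK

Put the washed piping nozzles away: move them from the wire drying rack to the wooden peg stand, wide end down and fully seated, the large nozzle on the thick peg and the medium one on the middle peg. The smallest nozzle is kept with its white coupler, so set the coupler on the thin peg first and then stand the smallest nozzle over the coupler's neck. Leave the steel ring cutter where it is drying on the rack.

Things in the scene. Friction and masses are not known exactly. Their poses are not given: they have to be found in the camera images.
- nozzle_small: Smallest steel piping nozzle: a hollow cone open at both ends, loose, standing on its wide end; 30 mm wide at the bottom (26 mm inside), 10 mm at the top, 42 mm high. Origin: centre of the wide bottom end; z points up to the tip.
- nozzle_medium: Medium steel piping nozzle with a toothed star tip: hollow cone, loose, standing on its wide end; 38 mm wide at the bottom (34 mm inside), 17 mm at the top, 54 mm high and the teeth another 7 mm. Origin: centre of the wide bottom end; z points up to the tip.
- nozzle_large: Largest steel piping nozzle, plain tip: hollow cone, loose, standing on its wide end; 46 mm wide at the bottom (42 mm inside), 17 mm at the top, 64 mm high. Origin: centre of the wide bottom end; z points up to the tip.
- coupler: White plastic nozzle coupler, loose, standing on its wide end: round body 34 mm wide and 24 mm high, hollow from below (28 mm wide, 20 mm deep), with a flat shoulder on top at 24 mm, from which a neck tapers from 19 to 12 mm wide and ends 40 mm above the bottom. The small nozzle stands on the shoulder, over the neck, with about 3 mm of play. Origin: centre of the bottom; z up.
- cutter: Plain steel ring cutter 52 mm across and 34 mm high, loose, standing in the row on the drying rack; to be left there. Origin: centre of the bottom.
- drying_rack: Fixed wire drying rack, 130 x 360 mm, its wires 22 mm above the table. The row of five things (three nozzles, coupler, ring cutter) stands on it along its y axis at about 66 mm spacing in any order, so grasp across the row, along the rack's x axis. Origin: centre of the underside at table height.
- stand: Fixed beech board 105 x 285 mm, top 20 mm above the table, with three upright wooden pegs in a row along its y axis, 90 mm apart, in any order. Origin: centre of the underside at table height.
- peg_thin: Thinnest and shortest peg, fixed on the stand, for the coupler with the small nozzle on top: 22 mm thick at the foot, tapering to 10 mm, 18 mm high. Origin: centre of the foot, on the board's top face; z up.
- peg_middle: Middle peg, fixed on the stand, for the medium nozzle: 29 mm thick at the foot, tapering to 12 mm, 34 mm high. Origin: centre of the foot, on the board's top face; z up.
- peg_thick: Thickest and tallest peg, fixed on the stand, for the large nozzle: 37 mm thick at the foot, tapering to 14 mm, 42 mm high. Origin: centre of the foot, on the board's top face; z up. Each nozzle has 2 to 3 mm of play all round the foot of its peg and stands on the board when seated; a smaller nozzle does not go down.

How it is judged (in metres and radians):
On the way, in this order (a step that is already met when the one before it is completed fails the run):
1. the coupler is seated upright on the thin peg (horizontal distance between coupler and peg_thin below 0.008 m and z of coupler in the frame of peg_thin below 0.004 m and angle between coupler's own z axis and vertical below 0.1 rad), for 0.2 s.
2. the smallest nozzle stands over the coupler's neck, on its shoulder (horizontal distance between nozzle_small and coupler below 0.008 m and z of nozzle_small in the frame of coupler below 0.028 m and angle between nozzle_small's own z axis and vertical below 0.1 rad), for 0.2 s.
At the end, for the whole second after the job is handed in: Coupler on the thin, medium nozzle on the middle, large on the thick peg, each within 8 mm of its axis, upright within 0.1 rad and down within 4 mm; smallest nozzle likewise on the coupler's shoulder; all at rest; ring cutter upright and within 20 mm of its place (all of step 1 and all of step 2 and z of nozzle_small in the frame of coupler above 0.02 m and horizontal distance between nozzle_medium and peg_middle below 0.008 m and z of nozzle_medium in the frame of peg_middle below 0.004 m and angle between each of nozzle_medium, nozzle_large, cutter's own z axis and vertical below 0.1 rad and horizontal distance between nozzle_large and peg_thick below 0.008 m and z of nozzle_large in the frame of peg_thick below 0.004 m and linear speed of each of coupler, nozzle_small, nozzle_medium, nozzle_large below 0.02 m/s and distance of cutter from where it was at the start of the episode below 0.02 m); the robot touches nothing.
It fails at once if the ring cutter is pushed more than 20 mm from its place or knocked over (distance of cutter from where it was at the start of the episode above 0.02 m or angle between cutter's own z axis and vertical above 0.5 rad).
It also fails if it takes over 88 s, if anything falls off the work surface, if the arm or the gripper's body presses on something with over 40 N, if the wrist force passes 120 N, or if a joint passes its speed limit or range.

ROBOT

A 7-joint arm with a two-finger parallel gripper is mounted at the origin on a cart in front of the work surface, level with it; the furniture and walls round the work are solid. World frame = base frame: x ahead of the robot, y to its left, z up, the work surface at z = 0. Lengths are in mm, angles in rad, forces in N, time in s.
With the tool pointing down it reaches from about 400 to 875 mm from the base axis. Payload 6.5 kg.
Tool frame: the origin (TCP) lies on the front face of the gripper's body, between the roots of the fingers; the fingertips stand 73 mm ahead of it and the grasp point (between the pads) lies 54 mm ahead of it; x points along the fingers, y is the direction in which the jaws open and shut, and the axes are right-handed (so a half turn about x gives the same grasp; the last joint's range is limited). The gripper opens to 85 mm and grips with 20 to 120 N. Pads are 22 mm wide; open, the fingers measure 114 mm over their backs; the gripper's body (76 mm by 85 mm) begins 54 mm behind the grasp point. The pads swing forward as they close: fully open they stand 13 mm farther back than shut.
Start: joints at [-1.207, 0.536, -0.004, 1.538, 0.003, 1.067, -0.071], TCP at [270.84, 590.877, 303.89] pointing down, gripper open.
Joint ranges: [-2.7, 2.7], [-0.37, 2.16], [-1.27, 1.26], [0.24, 2.4], [-1.31, 4.45], [0.19, 1.91], [-2.76, 2.76]. Speed limits (rad/s): [2.39, 2.39, 3.14, 3.14, 3.14, 3.14, 3.14].

INTERFACE

Orientations are given as a rotation vector (axis times angle).
In Python, from workcell import observe, camera, camera_info, ticket gives the robot as it stands.
- The arm moves only by the tool carry_out, never from a script. Its argument "motion" is a list of rows, each a list of 3 entries, a list of its own where there are three numbers: the shift along the tool's x, y, z in cm, then the turn, a rotation vector about the tool's x, y, z in degrees, then the opening, from 0 (shut) to 1 (fully open). A call has 1 to 8 rows; each row shifts and turns the pose as measured when the row begins, along the tool's axes as they then stand; what a row does not reach is not made up. A row lasts 1/10 s, in which the tool goes at most 50 mm and 8.59 degrees, less where a joint would pass 70% of its speed; a pose out of reach is approached as far as the arm can. A call with a gripper value outside its range is refused whole. The fingers move at their own pace and stop on an object; "force" is the grip in N (left out, the last holds). Time passes only in rows, so rows that do not move let the fingers close. It gives the time, the measured TCP pose, the force and the opening at its end, in the units of the state.
- observe(): the state, without advancing time (a new reading comes with each control period).
- camera(name): name is "scene" or "top" or "wrist"; returns the picture (420x560x3 uint8, red, green, blue); there is no depth.
- camera_info(name): a dict with "mtx" (3x3 intrinsics, pixels), "xyz" and "rotation" of the camera in the world. Camera axes: x right, y down, z forward; pixel columns grow to the right and rows downward; lengths in mm; the calibration is good to about 2 mm. A picture is of the moment at which its call begins: read the wrist's pose just before it. camera_info takes no time and is no camera call; for the wrist camera it gives the pose at the moment of the call.
- ticket.hand_in(): hands the job in, once; it reports no verdict.
The state is a dict: "clock": time; "joint_pos": joint angles; "qd": joint speeds; "joint_torque": joint torques, N m; "position": TCP position; "tcp_rot": TCP orientation; "force": force on the tool from outside, world axes, zero at the start; "ft_torque": the same for the moment, N m; "width": opening from 0.0 (shut) to 1.0 (fully open).
Only numpy, scipy, OpenCV 4.12 (cv2) and the standard library are available. Lean on these libraries where they do the work, as an engineer would, in place of code of your own. Each camera call takes 0.05 s, during which the arm holds its last target.

## Working session

There is one attempt and no reset: what is moved stays moved. The work goes in short steps, Python scripts to look and compute and a tool call to move; the robot and the scene stay as the last step left them, time stands still between calls to the robot, and variables do not carry over. Pictures are saved under pics/ and viewed, and the job is handed in when it is done.

Besides the shell and the picture viewer there is one more tool, called after "Request:" in YAML: its name, and indented under it one key for each argument. carry_out: Moves the arm, as the interface text tells. Its arguments: {"type":"object","properties":{"motion":{"type":"array","items":{"type":"array"}},"force":{"type":"number"}},"required":["motion"]}

```bash
ls; mkdir -p pics; python3 - <<'E'
from workcell import observe, camera, camera_info, ticket
import cv2
print(observe())
for n in ("scene","top","wrist"):
    i=camera_info(n); print(n,i)
    cv2.imwrite(f"pics/a_{n}.png",camera(n)[:,:,::-1])
E
```

```text
pics
{'clock': 0.0, 'joint_pos': array([-1.20723907,  0.53718432, -0.00439705,  1.53891005,  0.00261149,
        1.06727426, -0.07119559]), 'qd': array([-0.00024272, -0.00039864, -0.00085331,  0.00020733, -0.00166364,
        0.00033035,  0.00167125]), 'joint_torque': array([-6.26596648e-04, -5.83415365e+01,  1.04831971e+00, -2.59114623e+01,
        1.23153086e-02,  9.33759293e-03,  1.46469461e-05]), 'position': array([270.64020393, 590.40725127, 302.98720538]), 'tcp_rot': array([ 0.33564499,  1.54461376, -0.33842262]), 'force': array([-0.0291435 ,  0.22993496,  0.01940953]), 'ft_torque': array([-0.05041593,  0.04282692,  0.0180106 ]), 'width': 1.0003654051188111}
scene {'mtx': array([[543.10518124,   0.        , 275.33805391],
       [  0.        , 543.10518124, 209.92976581],
       [  0.        ,   0.        ,   1.        ]]), 'xyz': array([ -49.33976908, -416.05646011,  757.95962998]), 'rotation': array([-2.11933185,  1.17757705, -0.49934395])}
top {'mtx': array([[529.41315553,   0.        , 278.82048292],
       [  0.        , 529.41315553, 208.79340507],
       [  0.        ,   0.        ,   1.        ]]), 'xyz': array([ 443.55279182,  -92.96869716, 1054.66002305]), 'rotation': array([-2.18540985,  2.17058064, -0.09643715])}
wrist {'mtx': array([[321.30311744,   0.        , 279.04455361],
       [  0.        , 321.30311744, 205.52370249],
       [  0.        ,   0.        ,   1.        ]]), 'xyz': array([202.98427188, 622.2684043 , 373.06686493]), 'rotation': array([2.42566233, 1.5568284 , 0.23164916])}
```

View pics/a_scene.png

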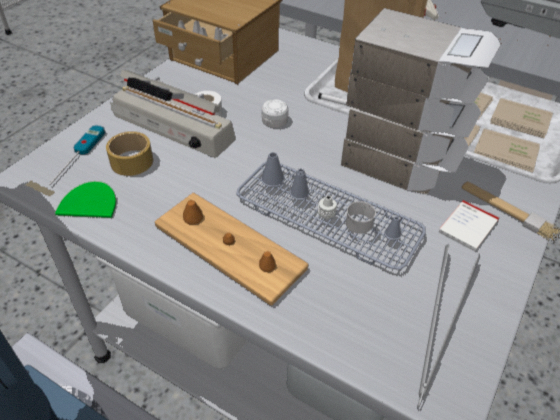

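View pics/a_top.png

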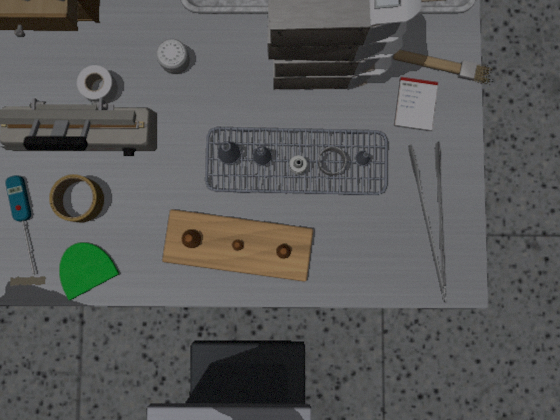

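View pics/a_wrist.png

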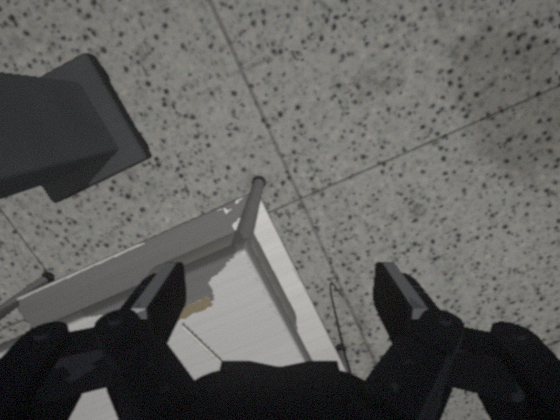

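```bash
cat > h.py <<'E'
import numpy as np, cv2
from scipy.spatial.transform import Rotation as R
from workcell import observe, camera, camera_info, ticket
def ray(info,u,v):
    d=np.linalg.inv(info["mtx"])@np.array([u,v,1.]); return info["xyz"], R.from_rotvec(info["rotation"]).apply(d)
def plane(info,u,v,z):
    o,d=ray(info,u,v); return o+d*(z-o[2])/d[2]
def proj(info,p):
    c=R.from_rotvec(info["rotation"]).inv().apply(np.array(p,float)-info["xyz"]); q=info["mtx"]@c; return q[:2]/q[2]
def tri(i1,p1,i2,p2):
    o1,d1=ray(i1,*p1);o2,d2=ray(i2,*p2)
    t=np.linalg.lstsq(np.stack([d1,-d2],1),o2-o1,rcond=None)[0]
    a=o1+t[0]*d1;b=o2+t[1]*d2
    return (a+b)/2,np.linalg.norm(a-b)
E
python3 - <<'E'
import cv2
a=cv2.imread("pics/a_top.png")
cv2.imwrite("pics/b1.png",cv2.resize(a[120:200,200:396],None,fx=4,fy=4,interpolation=cv2.INTER_CUBIC))
cv2.imwrite("pics/b2.png",cv2.resize(a[205:285,155:320],None,fx=4.5,fy=4.5,interpolation=cv2.INTER_CUBIC))
a=cv2.imread("pics/a_scene.png")
cv2.imwrite("pics/b3.png",cv2.resize(a[140:275,230:430],None,fx=4,fy=4,interpolation=cv2.INTER_CUBIC))
cv2.imwrite("pics/b4.png",cv2.resize(a[185:305,145:315],None,fx=4.5,fy=4.5,interpolation=cv2.INTER_CUBIC))
E
```

```text
(no output)
```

View pics/b1.png

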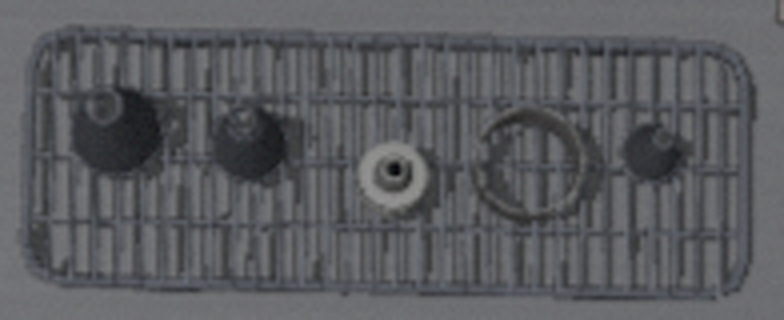

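View pics/b2.png

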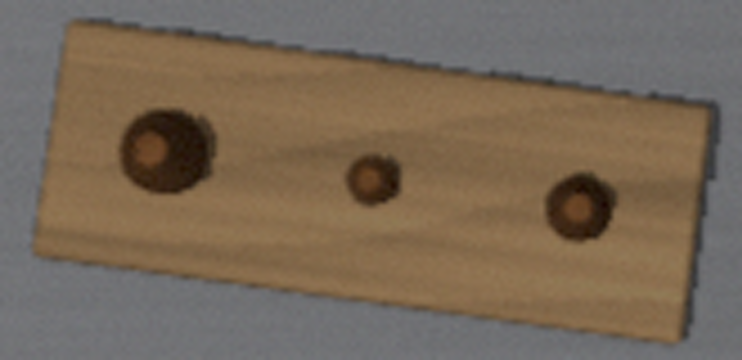

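View pics/b3.png

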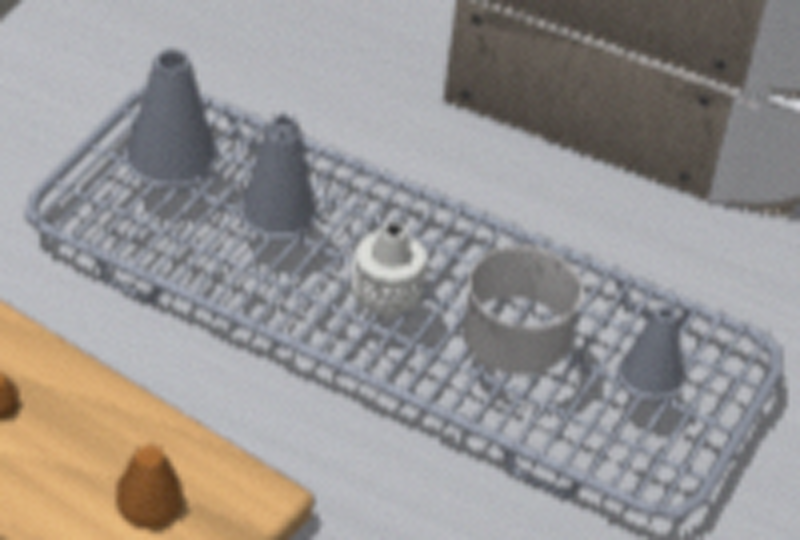

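View pics/b4.png

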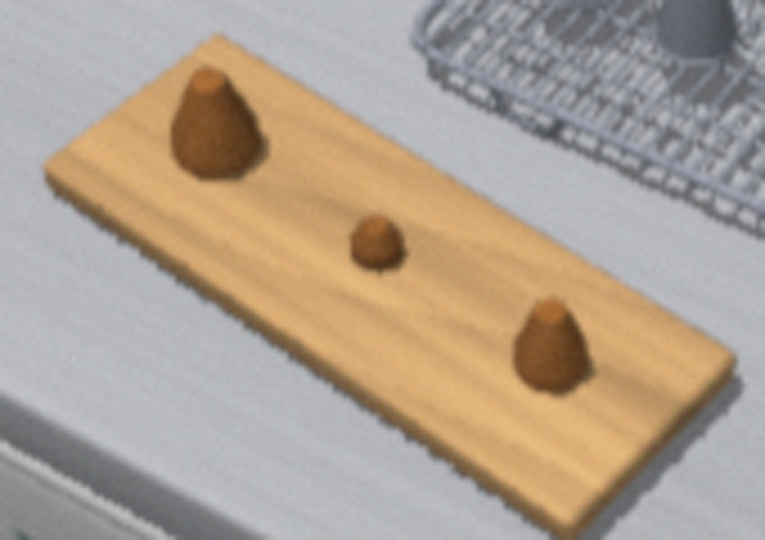

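```bash
python3 - <<'E'
from h import *
T=camera_info("top");S=camera_info("scene")
f=lambda p,s,o:((p[0]+.5)/s-.5+o[0],(p[1]+.5)/s-.5+o[1])
D={"L":((107,104),(173,60),86,(118,132),22,True),"M":((243,121),(286,124),83,(249,145),22,True),"C":((396,170),(394,231),62,(394,176),46,True),"S":((663,138),(668,315),64,(653,153),22,True),"cut":((536,165),(525,287),56,(536,165),56,True),
"thick":((151,148),(209,80),62,(167,151),20,False),"thin":((371,180),(377,224),38,(373,180),20,False),"mid":((578,207),(549,309),54,(580,207),20,False)}
for k,(a,b,z,c,zc,r) in D.items():
    if r: a=f(a,4,(200,120));b=f(b,4,(230,140));c=f(c,4,(200,120))
    else: a=f(a,4.5,(155,205));b=f(b,4.5,(145,185));c=f(c,4.5,(155,205))
    t,e=tri(T,a,S,b)
    print(k,"tri",t.round(1),round(e,1),"z",z,"top",plane(T,*a,z)[:2].round(1),"scene",plane(S,*b,z)[:2].round(1),"base",plane(T,*c,zc)[:2].round(1))
for n,cs,o,s,z in(("rack",[(60,32),(730,45),(720,292),(45,280)],(200,120),4,24),("stand",[(70,20),(712,103),(684,340),(35,252)],(155,205),4.5,20)):
    P=np.array([plane(T,*f(c,s,o),z)[:2] for c in cs]);print(n,P.round(0).tolist(), P.mean(0).round(1),np.degrees(np.arctan2(*(P[0]-P[1])[::-1])),np.degrees(np.arctan2(*(P[3]-P[2])[::-1])))
i=camera_info("wrist");o=observe();Rt=R.from_rotvec(o["tcp_rot"])
print("tool axes",Rt.as_matrix().round(3))
print("cam in tool",Rt.inv().apply(i["xyz"]-o["position"]),(Rt.inv()*R.from_rotvec(i["rotation"])).as_matrix().round(3))
# tower corner
print([plane(T,u,v,0)[:2].round(0) for u,v in((273,88),(348,88))])
E
```

```text
L tri [644.9   4.   84. ] 0.5 z 86 top [644.6   3.6] scene [642.8   2.9] base [643.9   4.3]
M tri [639.6 -60.4  77.3] 2.7 z 83 top [637.7 -59.5] scene [634.6 -64.5] base [637.9 -60.4]
C tri [ 619.2 -131.7   60.7] 0.3 z 62 top [ 618.9 -131.5] scene [ 618.  -132.3] base [ 618.8 -131.2]
S tri [ 635.7 -259.3   61.4] 2.0 z 64 top [ 634.8 -257.9] scene [ 633.8 -260.7] base [ 635.3 -259.9]
cut tri [ 622.3 -197.9   57.4] 1.1 z 56 top [ 622.8 -198.5] scene [ 623.3 -197.1] base [ 622.8 -198.5]
thick tri [475.1  75.   58.6] 1.1 z 62 top [474.6  74.8] scene [472.8  72.1] base [474.7  75. ]
thin tri [462.7 -15.3  36.7] 1.0 z 38 top [462.4 -15. ] scene [462.1 -16.5] base [462.8 -14.5]
mid tri [ 451.5 -103.2   51.8] 0.2 z 54 top [ 451.4 -103.1] scene [ 450.  -104.2] base [ 451.7 -104.3]
rack [[693.0, 34.0], [689.0, -298.0], [566.0, -292.0], [570.0, 39.0]] [ 629.7 -129.4] 89.28408669040473 89.37443284634477
stand [[531.0, 118.0], [497.0, -161.0], [395.0, -149.0], [431.0, 131.0]] [463.5 -15.3] 83.01520030844164 82.71325777304833
tool axes [[-0.     0.417  0.909]
 [-0.001  0.909 -0.417]
 [-1.    -0.001  0.   ]]
cam in tool [-69.99369511   0.59971767 -74.75456711] [[-0.001 -0.292  0.956]
 [ 1.    -0.     0.001]
 [ 0.     0.956  0.292]]
[array([782., -81.]), array([ 784., -234.])]
```

```bash
cat >> h.py <<'E'
def plan(tgt,step=45,rot=True,turn=8.5,op=1.0,show=True):
    "rows to bring TCP to tgt with tool x down, tool y along +x world"
    o=observe();p=o["position"].copy();r=R.from_rotvec(o["tcp_rot"])
    goal=R.from_matrix(np.array([[0,1,0],[0,0,-1],[-1,0,0]],float))
    tgt=np.array(tgt,float)
    print("t",round(o["clock"],2),"p",p.round(1),"w",round(o["width"],3),"F",o["force"].round(1),"q1,7",o["joint_pos"][[0,6]].round(2), "rot err deg",np.degrees((r.inv()*goal).as_rotvec()).round(1))
    rows=[]
    for k in range(40):
        d=tgt-p;n=np.linalg.norm(d);e=np.degrees((r.inv()*goal).as_rotvec());a=np.linalg.norm(e)
        if n<.3 and a<.3: break
        s=d*min(1,step/max(n,1e-9));w=e*min(1,turn/max(a,1e-9))
        sh=np.round(r.inv().apply(s)/10,2);w=np.round(w,1)
        rows.append([sh.tolist(),w.tolist(),op])
        p=p+r.apply(sh*10);r=r*R.from_rotvec(np.radians(w))
    for i in range(0,len(rows),8):print(rows[i:i+8])
E
python3 -c "
from h import *
plan([619,-131.5,230],op=0.75)"
```

```text
t 0.15 p [270.7 590.5 303.2] w 0.994 F [-0.3  0.9 -0.2] q1,7 [-1.21 -0.07] rot err deg [65.4  0.   0.1]
[[[0.41, -2.86, 3.45], [8.5, 0.0, 0.0], 0.75], [[0.41, -2.32, 3.84], [8.5, 0.0, 0.0], 0.75], [[0.41, -1.72, 4.14], [8.5, 0.0, 0.0], 0.75], [[0.41, -1.09, 4.35], [8.5, 0.0, 0.0], 0.75], [[0.41, -0.44, 4.46], [8.5, 0.0, 0.0], 0.75], [[0.41, 0.22, 4.48], [8.5, 0.0, 0.0], 0.75], [[0.42, 0.88, 4.39], [8.5, 0.0, 0.0], 0.75], [[0.41, 1.52, 4.21], [5.9, 0.1, 0.0], 0.75]]
[[[0.41, 1.95, 4.04], [-0.0, -0.0, 0.0], 0.75], [[0.41, 1.95, 4.04], [-0.0, -0.0, 0.0], 0.75], [[0.41, 1.95, 4.04], [-0.0, -0.0, 0.0], 0.75], [[0.41, 1.95, 4.03], [-0.0, -0.0, 0.0], 0.75], [[0.41, 1.95, 4.04], [-0.0, -0.0, 0.0], 0.75], [[0.41, 1.95, 4.04], [-0.0, -0.0, 0.0], 0.75], [[0.4, 1.95, 4.03], [-0.0, -0.0, 0.0], 0.75], [[0.41, 1.95, 4.03], [-0.0, -0.0, 0.0], 0.75]]
[[[0.4, 1.95, 4.04], [-0.0, -0.0, 0.0], 0.75], [[0.36, 1.73, 3.57], [-0.0, -0.0, 0.0], 0.75]]
```

Request:
carry_out:
  motion:
    - [[0,-2.8,3.4],[8.5,0,0],0.75]
    - [[0,-2.3,3.8],[8.5,0,0],0.75]
    - [[0,-1.7,4.1],[8.5,0,0],0.75]
    - [[0,-1.1,4.3],[8.5,0,0],0.75]
    - [[0,-0.4,4.4],[8.5,0,0],0.75]
    - [[0,0.2,4.4],[8.5,0,0],0.75]
    - [[0,0.9,4.3],[8.5,0,0],0.75]
    - [[0,1.5,4.2],[6,0,0],0.75]
  force: 40

```text
clock: 0.95
position: [421.5, 265.0, 300.1]
tcp_rot: [1.219, 1.207, -1.223]
force: [1.0, 0.3, -0.5]
width: 0.753
```

```bash
python3 -c "
from h import *
plan([619,-131.5,230],op=0.75)"
```

```text
t 0.95 p [421.5 265.  300.1] w 0.753 F [ 1.   0.3 -0.5] q1,7 [-0.93 -0.55] rot err deg [-0.9 -0.1  0.3]
[[[0.69, 2.05, 3.95], [-0.9, -0.1, 0.3], 0.75], [[0.7, 1.98, 3.98], [0.0, -0.0, -0.0], 0.75], [[0.7, 1.98, 3.98], [0.0, -0.0, -0.0], 0.75], [[0.7, 1.98, 3.98], [0.0, -0.0, -0.0], 0.75], [[0.7, 1.98, 3.98], [0.0, -0.0, -0.0], 0.75], [[0.71, 1.98, 3.98], [0.0, -0.0, -0.0], 0.75], [[0.7, 1.98, 3.98], [0.0, -0.0, -0.0], 0.75], [[0.71, 1.98, 3.98], [0.0, -0.0, -0.0], 0.75]]
[[[0.7, 1.98, 3.98], [0.0, -0.0, -0.0], 0.75], [[0.68, 1.91, 3.84], [0.0, -0.0, -0.0], 0.75]]
```

Request:
carry_out:
  motion:
    - [[0.5,2.0,4.2],[-0.9,-0.1,0.3],0.75]
    - [[0.5,2.0,4.2],[0,0,0],0.75]
    - [[0.5,2.0,4.2],[0,0,0],0.75]
    - [[0.5,2.0,4.2],[0,0,0],0.75]
    - [[0.5,2.0,4.2],[0,0,0],0.75]
    - [[0.5,2.0,4.2],[0,0,0],0.75]
    - [[0.5,2.0,4.2],[0,0,0],0.75]
    - [[0.5,2.0,4.2],[0,0,0],0.75]

```text
clock: 1.75
position: [584.3, -84.5, 258.8]
tcp_rot: [1.211, 1.211, -1.205]
force: [-0.3, 1.2, 0.2]
width: 0.753
```

```bash
python3 -c "
from h import *
plan([619,-131.5,170],op=0.75)
import cv2
i=camera_info('wrist');cv2.imwrite('pics/c1.png',camera('wrist')[:,:,::-1])
for p in ([619,-131.5,62],[619,-131.5,46]): print(proj(i,p))"
```

```text
t 1.75 p [584.3 -84.5 258.8] w 0.753 F [-0.3  1.2  0.2] q1,7 [-0.24  0.29] rot err deg [ 0.1 -0.2 -0.1]
[[[3.76, 1.46, 2.0], [0.1, -0.2, -0.1], 0.75], [[3.76, 1.47, 1.99], [-0.0, 0.0, -0.0], 0.75], [[1.36, 0.53, 0.72], [-0.0, 0.0, -0.0], 0.75]]
[316.70261817 249.31696604]
[314.79434983 242.27095859]
```

View pics/c1.png

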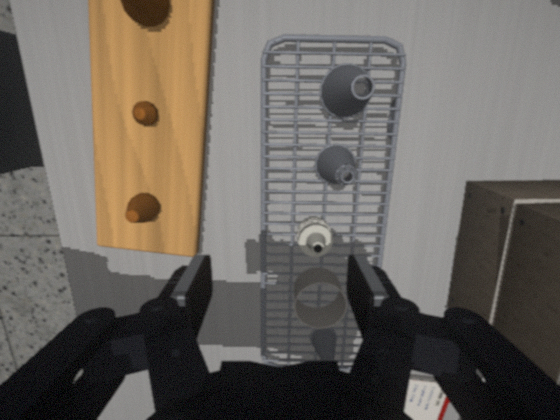

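Request:
carry_out:
  motion:
    - [[2,1.5,2.0],[0,0,0],0.75]
    - [[2,1.5,2.0],[0,0,0],0.75]
    - [[3,0.5,0.7],[0,0,0],0.75]
    - [[2,0,0],[0,0,0],0.75]
    - [[0.5,0,0],[0,0,0],0.75]

```text
clock: 2.3
position: [622.6, -148.6, 160.7]
tcp_rot: [1.218, 1.193, -1.219]
force: [-1.4, -0.1, 0.1]
width: 0.751
```

```bash
python3 -c "
from h import *
plan([619,-131.5,97],op=0.75)
import cv2
i=camera_info('wrist');cv2.imwrite('pics/c2.png',camera('wrist')[:,:,::-1])
for p in ([619,-131.5,62],[619,-131.5,46]): print(proj(i,p))"
```

```text
t 2.3 p [ 622.6 -148.6  160.7] w 0.751 F [-1.4 -0.1  0.1] q1,7 [-0.1   0.42] rot err deg [-0.9  0.4 -0.3]
[[[4.33, -0.29, -1.19], [-0.9, 0.4, -0.3], 0.75], [[2.03, -0.12, -0.54], [0.0, -0.0, -0.0], 0.75]]
[270.64665946 216.10623974]
[271.15875606 207.34278802]
```

View pics/c2.png

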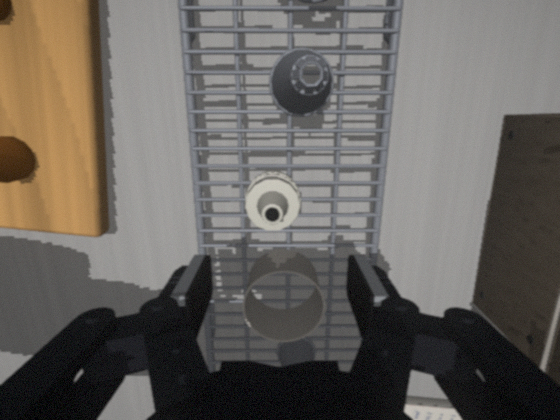

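Request:
carry_out:
  motion:
    - [[0,-0.3,-1.6],[-0.9,0.4,-0.3],0.75]
    - [[0,0,0],[0,0,0],0.75]
    - [[0,0,0],[0,0,0],0.75]

```text
clock: 2.65
position: [620.4, -129.5, 163.1]
tcp_rot: [1.209, 1.211, -1.203]
force: [0.6, -0.5, 0.2]
width: 0.749
```

```bash
python3 -c "
from h import *
plan([619,-131.5,97],op=0.75,step=20)"
```

```text
t 2.65 p [ 620.4 -129.5  163.1] w 0.749 F [ 0.6 -0.5  0.2] q1,7 [-0.12  0.41] rot err deg [ 0.2 -0.1 -0.1]
[[[2.0, -0.05, 0.06], [0.2, -0.1, -0.1], 0.75], [[2.0, -0.04, 0.06], [0.0, -0.0, -0.0], 0.75], [[2.0, -0.04, 0.06], [0.0, -0.0, -0.0], 0.75], [[0.61, -0.02, 0.02], [0.0, -0.0, -0.0], 0.75]]
```

Request:
carry_out:
  motion:
    - [[2,-0.1,0.1],[0.2,0,0],0.75]
    - [[2,0,0.1],[0,0,0],0.75]
    - [[1.5,0,0],[0,0,0],0.75]
    - [[0.5,0,0],[0,0,0],0.75]
    - [[0,0,0],[0,0,0],0.75]
    - [[0,0,0],[0,0,0],0.75]

```text
clock: 3.25
position: [623.6, -129.6, 107.0]
tcp_rot: [1.213, 1.203, -1.196]
force: [-0.0, -0.1, -0.6]
width: 0.75
```

```bash
python3 -c "
from h import *
plan([619,-131.5,97],op=0.75,step=20)
import cv2
i=camera_info('wrist');cv2.imwrite('pics/c3.png',camera('wrist')[:,:,::-1])"
```

```text
t 3.25 p [ 623.6 -129.6  107. ] w 0.75 F [-0.  -0.1 -0.6] q1,7 [-0.09  0.44] rot err deg [ 0.2 -0.1 -0.7]
[[[0.99, -0.47, 0.19], [0.2, -0.1, -0.7], 0.75]]
```

View pics/c3.png

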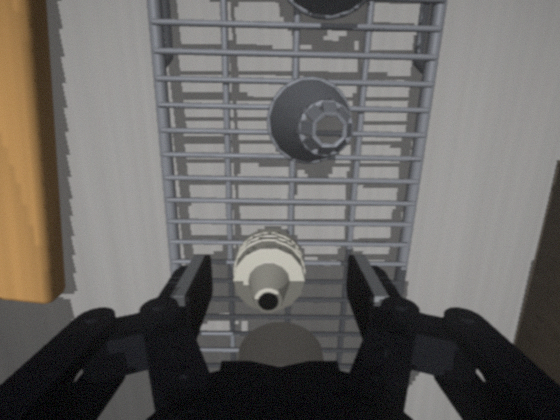

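Request:
carry_out:
  motion:
    - [[0.8,-0.4,0.2],[0.2,0,-0.7],0.75]
    - [[0,0,0],[0,0,0],0.75]
    - [[0,0,0],[0,0,0],0.75]

```text
clock: 3.6
position: [620.2, -132.1, 99.9]
tcp_rot: [1.211, 1.209, -1.207]
force: [-1.1, 0.1, 0.9]
width: 0.754
```

```bash
python3 -c "
from h import *
plan([619,-131.5,97],op=0.75,step=20)"
```

```text
t 3.6 p [ 620.2 -132.1   99.9] w 0.754 F [-1.1  0.1  0.9] q1,7 [-0.09  0.44] rot err deg [ 0.  -0.1 -0.1]
[[[0.29, -0.12, -0.06], [0.0, -0.1, -0.1], 0.75]]
```

Request:
carry_out:
  motion:
    - [[0.2,-0.1,0],[0,0,0],0.75]
    - [[0,0,0],[0,0,0],0.3]
    - [[0,0,0],[0,0,0],0.2]
    - [[0,0,0],[0,0,0],0.1]
    - [[0,0,0],[0,0,0],0.1]
    - [[0,0,0],[0,0,0],0.1]
  force: 30

```text
clock: 4.2
position: [619.1, -132.3, 98.3]
tcp_rot: [1.211, 1.209, -1.207]
force: [-0.7, 0.1, 0.4]
width: 0.4
```

```bash
python3 -c "
from h import *
plan([619,-131.5,200],op=0.1,step=30)
import cv2
i=camera_info('wrist');cv2.imwrite('pics/c4.png',camera('wrist')[:,:,::-1])"
```

```text
t 4.2 p [ 619.1 -132.3   98.3] w 0.4 F [-0.7  0.1  0.4] q1,7 [-0.09  0.44] rot err deg [ 0.  -0.1 -0.1]
[[[-3.0, 0.0, -0.03], [0.0, -0.1, -0.1], 0.1], [[-3.0, -0.0, -0.02], [0.0, 0.0, -0.0], 0.1], [[-3.0, -0.0, -0.02], [0.0, 0.0, -0.0], 0.1], [[-1.17, -0.0, -0.01], [0.0, 0.0, -0.0], 0.1]]
```

View pics/c4.png

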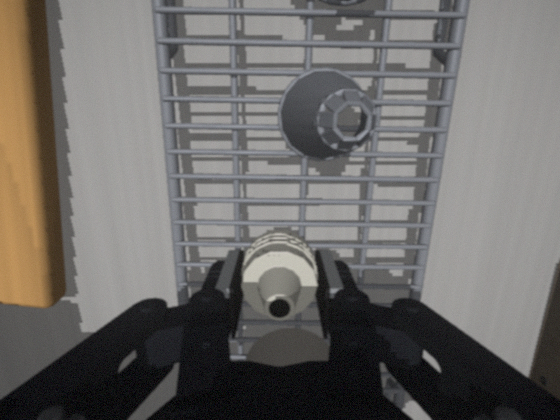

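Request:
carry_out:
  motion:
    - [[-3,0,0],[0,0,0],0.1]
    - [[-3,0,0],[0,0,0],0.1]
    - [[-2,-1,-0.8],[0,0,0],0.1]
    - [[0,-3,-2.2],[0,0,0],0.1]
    - [[0,-3.6,-2.7],[0,0,0],0.1]
    - [[0,-3,-2.2],[0,0,0],0.1]
    - [[0,-1,-0.8],[0,0,0],0.1]
    - [[0,0,0],[0,0,0],0.1]

```text
clock: 5.05
position: [499.7, -43.1, 180.5]
tcp_rot: [1.212, 1.206, -1.206]
force: [0.8, -0.6, 0.1]
width: 0.395
```

```bash
python3 -c "
from h import *
plan([462.6,-15.8,140],op=0.1,step=30)"
```

```text
t 5.05 p [499.7 -43.1 180.5] w 0.395 F [ 0.8 -0.6  0.1] q1,7 [-0.32  0.28] rot err deg [-0.  -0.  -0.3]
[[[1.97, -1.82, -1.33], [-0.0, -0.0, -0.3], 0.1], [[1.98, -1.82, -1.33], [-0.0, -0.0, 0.0], 0.1], [[0.1, -0.08, -0.07], [-0.0, -0.0, 0.0], 0.1]]
```

Request:
carry_out:
  motion:
    - [[0.5,-1.8,-1.3],[0,0,-0.3],0.1]
    - [[1.5,-1.5,-1.1],[0,0,0],0.1]
    - [[1,-0.5,-0.3],[0,0,0],0.1]
    - [[0,0,0],[0,0,0],0.1]
    - [[0,0,0],[0,0,0],0.1]

```text
clock: 5.55
position: [466.4, -18.2, 150.7]
tcp_rot: [1.214, 1.202, -1.207]
force: [0.9, 0.3, 0.0]
width: 0.399
```

```bash
python3 -c "
from h import *
plan([462.6,-15.8,140],op=0.1,step=30)"
```

```text
t 5.55 p [466.4 -18.2 150.7] w 0.399 F [0.9 0.3 0. ] q1,7 [-0.35  0.25] rot err deg [-0.2  0.1 -0.4]
[[[1.07, -0.39, -0.24], [-0.2, 0.1, -0.4], 0.1]]
```

Request:
carry_out:
  motion:
    - [[1,-0.4,-0.2],[-0.2,0,-0.4],0.1]
    - [[0,0,0],[0,0,0],0.1]
    - [[0,0,0],[0,0,0],0.1]

```text
clock: 5.85
position: [464.8, -17.7, 140.6]
tcp_rot: [1.21, 1.205, -1.209]
force: [0.2, -0.1, -0.5]
width: 0.401
```

```bash
python3 -c "
from h import *
plan([462.6,-15.8,125],op=0.1,step=30)
import cv2
i=camera_info('wrist');cv2.imwrite('pics/d1.png',camera('wrist')[:,:,::-1])"
```

```text
t 5.85 p [464.8 -17.7 140.6] w 0.401 F [ 0.2 -0.1 -0.5] q1,7 [-0.35  0.26] rot err deg [-0.1  0.1 -0.2]
[[[1.56, -0.22, -0.19], [-0.1, 0.1, -0.2], 0.1]]
```

View pics/d1.png

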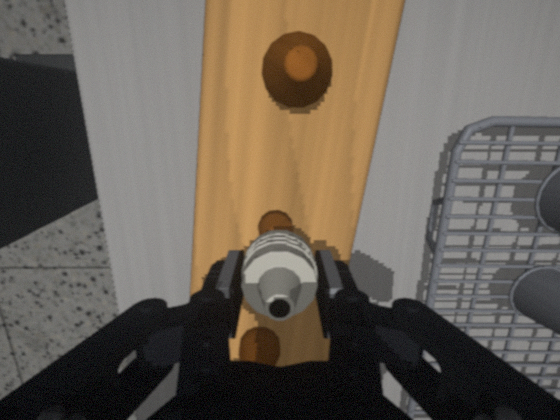

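Request:
carry_out:
  motion:
    - [[0.6,-0.3,-0.2],[-0.1,0,-0.2],0.1]
    - [[0,0,0],[0,0,0],0.1]
    - [[0,0,0],[0,0,0],0.1]

```text
clock: 6.2
position: [461.7, -15.6, 134.3]
tcp_rot: [1.207, 1.208, -1.21]
force: [-0.5, 0.5, 0.5]
width: 0.398
```

```bash
python3 -c "
from h import *
plan([462.6,-15.8,97],op=0.1,step=10)"
```

```text
t 6.2 p [461.7 -15.6 134.3] w 0.398 F [-0.5  0.5  0.5] q1,7 [-0.34  0.27] rot err deg [0.  0.1 0. ]
[[[1.0, 0.02, 0.0], [0.0, 0.1, 0.0], 0.1], [[1.0, 0.03, 0.01], [0.0, 0.0, 0.0], 0.1], [[1.0, 0.02, 0.0], [0.0, 0.0, 0.0], 0.1], [[0.73, 0.02, 0.01], [0.0, 0.0, 0.0], 0.1]]
```

Request:
carry_out:
  motion:
    - [[1,0.1,0],[0,0,0],0.1]
    - [[1,0,0],[0,0,0],0.1]
    - [[0.8,0,0],[0,0,0],0.1]
    - [[0,0,0],[0,0,0],0.1]
    - [[0,0,0],[0,0,0],0.1]

```text
clock: 6.7
position: [462.6, -15.6, 103.3]
tcp_rot: [1.206, 1.209, -1.211]
force: [0.3, 0.3, 0.3]
width: 0.4
```

```bash
python3 -c "
from h import *
plan([462.6,-15.8,97],op=0.1,step=10)"
```

```text
t 6.7 p [462.6 -15.6 103.3] w 0.4 F [0.3 0.3 0.3] q1,7 [-0.31  0.3 ] rot err deg [0.  0.1 0.1]
[[[0.63, 0.0, 0.02], [0.0, 0.1, 0.1], 0.1]]
```

Request:
carry_out:
  motion:
    - [[0.6,0,0],[0,0,0],0.1]
    - [[0,0,0],[0,0,0],0.1]
    - [[0,0,0],[0,0,0],0.1]

```text
clock: 7.0
position: [462.7, -15.7, 96.9]
tcp_rot: [1.207, 1.209, -1.21]
force: [0.1, -0.9, 0.8]
width: 0.4
```

```bash
python3 -c "
from h import *
plan([462.6,-15.8,96],op=0.1,step=10)"
```

```text
t 7.0 p [462.7 -15.7  96.9] w 0.4 F [ 0.1 -0.9  0.8] q1,7 [-0.3  0.3] rot err deg [0.  0.1 0.1]
[[[0.09, -0.01, 0.01], [0.0, 0.1, 0.1], 0.1]]
```

Request:
carry_out:
  motion:
    - [[0.1,0,0],[0,0,0],0.1]
    - [[0,0,0],[0,0,0],0.6]
    - [[0,0,0],[0,0,0],0.75]
    - [[0,0,0],[0,0,0],0.75]
    - [[-1,0,0],[0,0,0],0.75]
    - [[-3,0,0],[0,0,0],0.75]
    - [[-3,0,0],[0,0,0],0.75]
    - [[0,0,0],[0,0,0],0.75]

```text
clock: 7.8
position: [462.8, -15.8, 169.9]
tcp_rot: [1.207, 1.209, -1.211]
force: [1.0, 0.8, -0.3]
width: 0.749
```

```bash
python3 -c "
from h import *
plan([635.3,-259.5,190],op=0.75,step=40)
import cv2
i=camera_info('wrist');cv2.imwrite('pics/d2.png',camera('wrist')[:,:,::-1])
for p in ([462.6,-15,60],[462.6,-15,44]): print(proj(i,p))"
```

```text
t 7.8 p [462.8 -15.8 169.9] w 0.749 F [ 1.   0.8 -0.3] q1,7 [-0.39  0.23] rot err deg [-0.   0.1  0.1]
[[[-0.27, 2.31, 3.26], [-0.0, 0.1, 0.1], 0.75], [[-0.27, 2.31, 3.26], [-0.0, 0.0, -0.0], 0.75], [[-0.27, 2.31, 3.26], [-0.0, 0.0, -0.0], 0.75], [[-0.26, 2.31, 3.26], [-0.0, 0.0, -0.0], 0.75], [[-0.27, 2.31, 3.26], [-0.0, 0.0, -0.0], 0.75], [[-0.26, 2.31, 3.26], [-0.0, 0.0, -0.0], 0.75], [[-0.27, 2.31, 3.26], [-0.0, 0.0, -0.0], 0.75], [[-0.12, 1.09, 1.54], [-0.0, 0.0, -0.0], 0.75]]
[278.70130099 236.15611215]
[278.76786872 226.68383218]
```

View pics/d2.png

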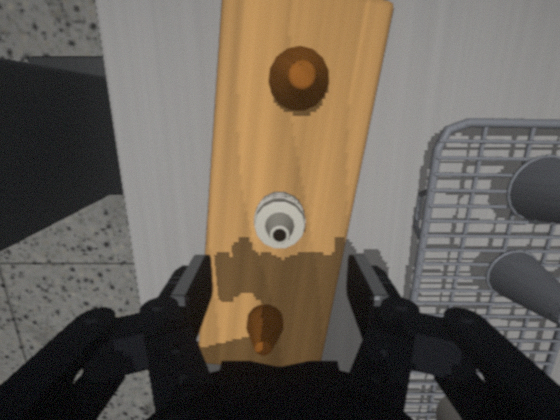

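Request:
carry_out:
  motion:
    - [[-1,1.5,2],[0,0,0],0.75]
    - [[-0.5,2.3,3.3],[0,0,0],0.75]
    - [[-0.5,2.5,3.5],[0,0,0],0.75]
    - [[0,2.5,3.5],[0,0,0],0.75]
    - [[0,2.5,3.5],[0,0,0],0.75]
    - [[0,2.5,3.5],[0,0,0],0.75]
    - [[0,1.5,2],[0,0,0],0.75]
    - [[0,0,0],[0,0,0],0.75]

```text
clock: 8.65
position: [617.0, -232.9, 181.5]
tcp_rot: [1.199, 1.224, -1.213]
force: [-0.3, 0.1, 0.7]
width: 0.753
```

```bash
python3 -c "
from h import *
plan([635.3,-259.5,150],op=0.75,step=40)"
```

```text
t 8.65 p [ 617.  -232.9  181.5] w 0.753 F [-0.3  0.1  0.7] q1,7 [0.03 0.56] rot err deg [ 0.4 -0.1  0.8]
[[[2.77, 1.64, 2.38], [0.4, -0.1, 0.8], 0.75], [[0.36, 0.21, 0.3], [0.0, -0.0, -0.0], 0.75]]
```

Request:
carry_out:
  motion:
    - [[0.5,1.4,2],[0.4,0,0.8],0.75]
    - [[1.5,0.3,0.4],[0,0,0],0.75]
    - [[0,0,0],[0,0,0],0.75]
    - [[0,0,0],[0,0,0],0.75]

```text
clock: 9.05
position: [631.7, -254.0, 156.1]
tcp_rot: [1.211, 1.219, -1.21]
force: [0.7, -0.4, 0.9]
width: 0.746
```

```bash
python3 -c "
from h import *
plan([635.3,-259.5,97],op=0.75,step=20)
import cv2
i=camera_info('wrist');cv2.imwrite('pics/e1.png',camera('wrist')[:,:,::-1])
for p in ([635.3,-259.5,64],[635.3,-259.5,22],[622.5,-198,56]): print(proj(i,p))"
```

```text
t 9.05 p [ 631.7 -254.   156.1] w 0.746 F [ 0.7 -0.4  0.9] q1,7 [0.07 0.58] rot err deg [ 0.  -0.4  0.4]
[[[1.99, 0.13, 0.2], [0.0, -0.4, 0.4], 0.75], [[1.99, 0.12, 0.18], [0.0, 0.0, -0.0], 0.75], [[1.93, 0.12, 0.18], [0.0, 0.0, -0.0], 0.75]]
[286.17054086 260.32977791]
[285.25998719 232.66208327]
[262.44261575 147.01514313]
```

View pics/e1.png

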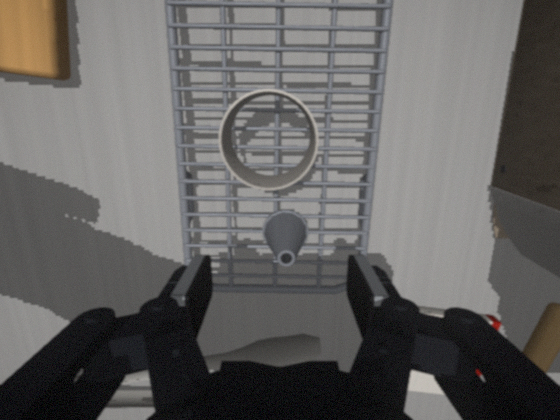

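Request:
carry_out:
  motion:
    - [[1.5,0.3,0.5],[0,-0.4,0.4],0.75]
    - [[1.5,0,0],[0,0,0],0.75]
    - [[1.2,0,0],[0,0,0],0.75]
    - [[0,0,0],[0,0,0],0.75]
    - [[0,0,0],[0,0,0],0.75]

```text
clock: 9.6
position: [634.0, -255.3, 109.7]
tcp_rot: [1.207, 1.214, -1.206]
force: [0.2, -0.6, 0.6]
width: 0.75
```

```bash
python3 -c "
from h import *
plan([635.3,-259.2,97],op=0.75,step=20)"
```

```text
t 9.6 p [ 634.  -255.3  109.7] w 0.75 F [ 0.2 -0.6  0.6] q1,7 [0.09 0.6 ] rot err deg [ 0.2 -0.1  0. ]
[[[1.27, 0.13, 0.39], [0.2, -0.1, 0.0], 0.75]]
```

Request:
carry_out:
  motion:
    - [[0.6,0.1,0.4],[0.2,-0.1,0],0.75]
    - [[0.5,0,0],[0,0,0],0.75]
    - [[0,0,0],[0,0,0],0.75]
    - [[0,0,0],[0,0,0],0.75]

```text
clock: 10.0
position: [635.6, -260.2, 98.6]
tcp_rot: [1.209, 1.209, -1.209]
force: [0.2, -0.4, 0.7]
width: 0.752
```

```bash
python3 -c "
from h import *
plan([635.3,-259.2,97],op=0.75,step=20)
import cv2
i=camera_info('wrist');cv2.imwrite('pics/e2.png',camera('wrist')[:,:,::-1])
for p in ([635.3,-259.2,64],[635.3,-259.2,22]): print(proj(i,p))"
```

```text
t 10.0 p [ 635.6 -260.2   98.6] w 0.752 F [ 0.2 -0.4  0.7] q1,7 [0.1  0.61] rot err deg [ 0.  0. -0.]
[[[0.16, -0.03, -0.1], [0.0, 0.0, -0.0], 0.75]]
[277.56266618 312.51916984]
[277.91774614 261.5901271 ]
```

View pics/e2.png

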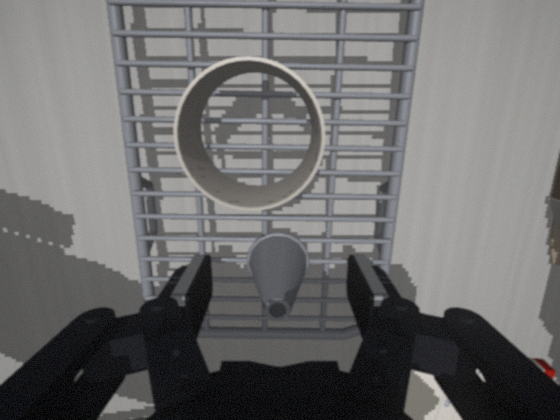

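Request:
carry_out:
  motion:
    - [[0.2,0,-0.2],[0,0,0],0.75]
    - [[0,0,0],[0,0,0],0.3]
    - [[0,0,0],[0,0,0],0.2]
    - [[0,0,0],[0,0,0],0.1]
    - [[0,0,0],[0,0,0],0.1]
    - [[0,0,0],[0,0,0],0.1]
  force: 30

```text
clock: 10.65
position: [636.1, -257.8, 97.3]
tcp_rot: [1.209, 1.208, -1.208]
force: [-0.7, -0.7, -0.1]
width: 0.3
```

```bash
python3 -c "
from h import *
plan([635.3,-259.2,170],op=0.1,step=20)
import cv2
i=camera_info('wrist');cv2.imwrite('pics/e3.png',camera('wrist')[:,:,::-1])"
```

```text
t 10.65 p [ 636.1 -257.8   97.3] w 0.3 F [-0.7 -0.7 -0.1] q1,7 [0.09 0.6 ] rot err deg [ 0.   0.  -0.1]
[[[-2.0, -0.02, 0.04], [0.0, 0.0, -0.1], 0.1], [[-2.0, -0.02, 0.04], [0.0, 0.0, -0.0], 0.1], [[-2.0, -0.02, 0.04], [0.0, 0.0, -0.0], 0.1], [[-1.27, -0.02, 0.02], [0.0, 0.0, -0.0], 0.1]]
```

View pics/e3.png

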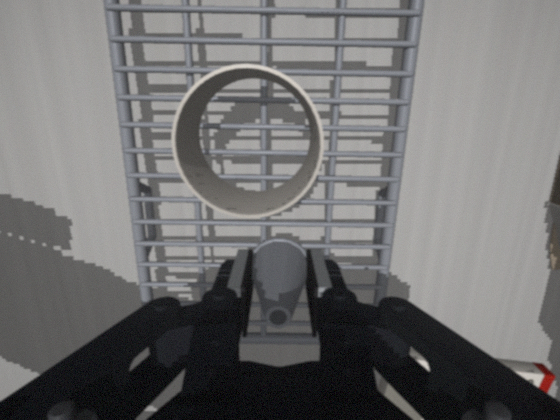

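```bash
python3 -c "
from h import *
i=camera_info('wrist');print(plane(i,278,317,64),plane(i,278,308,64)-plane(i,278,312.5,64))"
```

```text
[ 635.99620622 -257.88304376   64.        ] [6.79781851e-04 1.95183658e+00 0.00000000e+00]
```

Request:
carry_out:
  motion:
    - [[-1,0,0],[0,0,0],0.1]
    - [[-2,0,0],[0,0,0],0.1]
    - [[-3,0,0],[0,0,0],0.1]
    - [[-3,0,0],[0,0,0],0.1]
    - [[-2,0,0],[0,0,0],0.1]
    - [[0,0,0],[0,0,0],0.1]
    - [[0,0,0],[0,0,0],0.1]

```text
clock: 11.4
position: [635.4, -258.0, 214.0]
tcp_rot: [1.21, 1.208, -1.208]
force: [-0.2, -0.4, -0.3]
width: 0.302
```

```bash
python3 -c "
from h import *
plan([462.7,-15,210],op=0.1,step=40)
import cv2
i=camera_info('wrist');cv2.imwrite('pics/e4.png',camera('wrist')[:,:,::-1])"
```

```text
t 11.4 p [ 635.4 -258.   214. ] w 0.302 F [-0.2 -0.4 -0.3] q1,7 [0.06 0.56] rot err deg [-0.   0.  -0.1]
[[[0.05, -2.32, -3.26], [-0.0, 0.0, -0.1], 0.1], [[0.05, -2.32, -3.26], [-0.0, 0.0, 0.0], 0.1], [[0.05, -2.32, -3.26], [-0.0, 0.0, 0.0], 0.1], [[0.05, -2.32, -3.26], [-0.0, 0.0, 0.0], 0.1], [[0.05, -2.32, -3.26], [-0.0, 0.0, 0.0], 0.1], [[0.06, -2.31, -3.26], [-0.0, 0.0, 0.0], 0.1], [[0.05, -2.32, -3.26], [-0.0, 0.0, 0.0], 0.1], [[0.03, -1.05, -1.48], [-0.0, 0.0, 0.0], 0.1]]
```

View pics/e4.png

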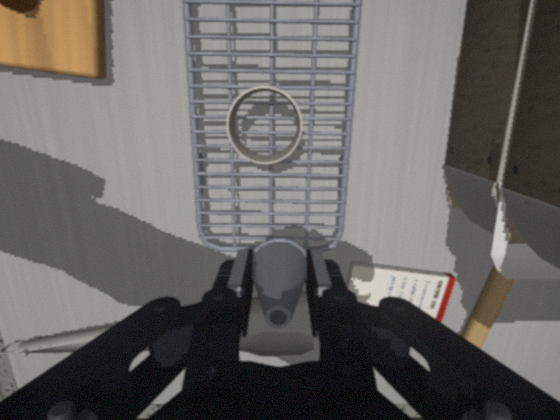

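Request:
carry_out:
  motion:
    - [[0,-1.2,-1.7],[0,0,0],0.1]
    - [[0,-2.3,-3.2],[0,0,0],0.1]
    - [[0,-2.5,-3.5],[0,0,0],0.1]
    - [[0,-2.5,-3.5],[0,0,0],0.1]
    - [[0,-2.5,-3.5],[0,0,0],0.1]
    - [[0.5,-2.5,-3.5],[0,0,0],0.1]
    - [[0.5,-1.2,-1.7],[0,0,0],0.1]
    - [[0,0,0],[0,0,0],0.1]

```text
clock: 12.25
position: [477.2, -45.3, 194.4]
tcp_rot: [1.202, 1.217, -1.22]
force: [-0.1, -0.2, 0.1]
width: 0.302
```

```bash
python3 -c "
from h import *
plan([462.8,-14.5,165],op=0.1,step=40)"
```

```text
t 12.25 p [477.2 -45.3 194.4] w 0.302 F [-0.1 -0.2  0.1] q1,7 [-0.34  0.26] rot err deg [-0.   0.1  0.7]
[[[2.63, -1.25, -2.74], [-0.0, 0.1, 0.7], 0.1], [[0.32, -0.16, -0.34], [-0.0, 0.0, 0.0], 0.1]]
```

Request:
carry_out:
  motion:
    - [[0.7,-1,-2.2],[0,0.1,0.7],0.1]
    - [[1.5,-0.3,-0.6],[0,0,0],0.1]
    - [[0,0,0],[0,0,0],0.1]
    - [[0,0,0],[0,0,0],0.1]

```text
clock: 12.65
position: [464.8, -18.8, 171.1]
tcp_rot: [1.208, 1.207, -1.213]
force: [0.2, -0.6, -0.6]
width: 0.304
```

```bash
python3 -c "
from h import *
plan([462.8,-14.5,150],op=0.1,step=40)"
```

```text
t 12.65 p [464.8 -18.8 171.1] w 0.304 F [ 0.2 -0.6 -0.6] q1,7 [-0.38  0.23] rot err deg [-0.1  0.2  0. ]
[[[2.1, -0.2, -0.44], [-0.1, 0.2, 0.0], 0.1]]
```

Request:
carry_out:
  motion:
    - [[1,-0.2,-0.4],[0,0.2,0],0.1]
    - [[0.8,0,0],[0,0,0],0.1]
    - [[0,0,0],[0,0,0],0.1]
    - [[0,0,0],[0,0,0],0.1]

```text
clock: 13.05
position: [464.3, -17.1, 152.2]
tcp_rot: [1.214, 1.206, -1.213]
force: [-0.4, 0.4, 0.2]
width: 0.301
```

```bash
python3 -c "
from h import *
plan([462.8,-14.5,140],op=0.1,step=40)
import cv2
i=camera_info('wrist');cv2.imwrite('pics/f1.png',camera('wrist')[:,:,::-1])
a=camera('scene')[:,:,::-1];cv2.imwrite('pics/f2.png',cv2.resize(a[130:290,140:300],None,fx=3.6,fy=3.6,interpolation=cv2.INTER_CUBIC))"
```

```text
t 13.05 p [464.3 -17.1 152.2] w 0.301 F [-0.4  0.4  0.2] q1,7 [-0.36  0.25] rot err deg [-0.3  0.  -0.1]
[[[1.22, -0.16, -0.26], [-0.3, 0.0, -0.1], 0.1]]
```

View pics/f1.png

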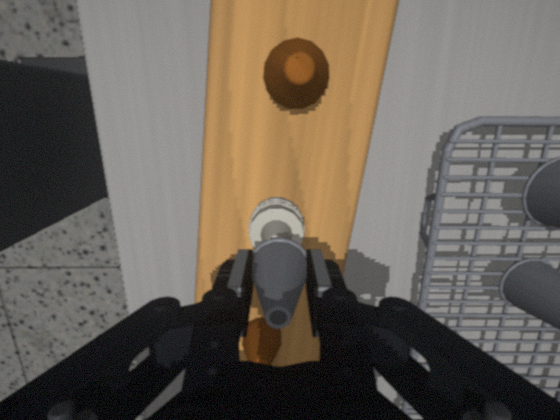

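View pics/f2.png

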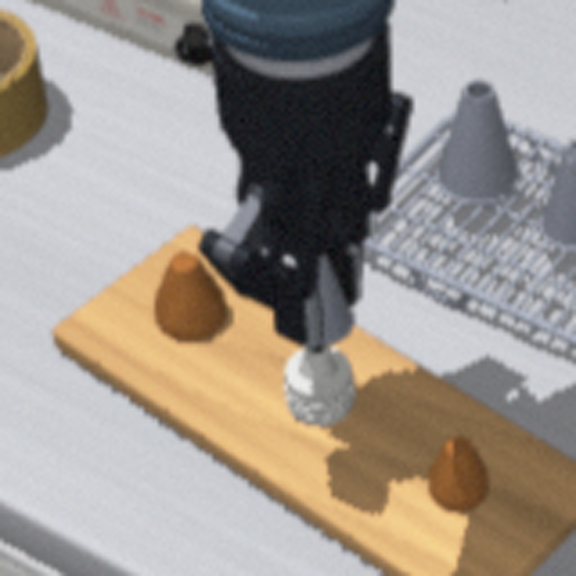

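Request:
carry_out:
  motion:
    - [[0.2,-0.2,-0.3],[-0.3,0,0],0.1]
    - [[0,0,0],[0,0,0],0.1]
    - [[0,0,0],[0,0,0],0.1]

```text
clock: 13.45
position: [462.6, -13.7, 150.8]
tcp_rot: [1.21, 1.208, -1.207]
force: [0.4, -0.8, -1.0]
width: 0.304
```

```bash
python3 -c "
from h import *
plan([462.8,-14.5,120],op=0.1,step=8)"
```

```text
t 13.45 p [462.6 -13.7 150.8] w 0.304 F [ 0.4 -0.8 -1. ] q1,7 [-0.36  0.25] rot err deg [ 0.  -0.  -0.1]
[[[0.8, 0.0, 0.02], [0.0, -0.0, -0.1], 0.1], [[0.8, 0.01, 0.02], [0.0, -0.0, -0.0], 0.1], [[0.8, 0.01, 0.02], [0.0, -0.0, -0.0], 0.1], [[0.68, -0.0, 0.02], [0.0, -0.0, -0.0], 0.1]]
```

Request:
carry_out:
  motion:
    - [[0.8,0,0.1],[0,0,0],0.1]
    - [[0.8,0,0],[0,0,0],0.1]
    - [[0.6,0,0],[0,0,0],0.1]
    - [[0,0,0],[0,0,0],0.1]
    - [[0,0,0],[0,0,0],0.1]

```text
clock: 13.95
position: [462.5, -14.7, 126.4]
tcp_rot: [1.21, 1.208, -1.207]
force: [0.3, 0.7, -0.8]
width: 0.306
```

```bash
python3 -c "
from h import *
plan([462.8,-14.5,119.5],op=0.1,step=8)"
```

```text
t 13.95 p [462.5 -14.7 126.4] w 0.306 F [ 0.3  0.7 -0.8] q1,7 [-0.33  0.28] rot err deg [ 0.   0.  -0.1]
[[[0.69, 0.03, -0.02], [0.0, 0.0, -0.1], 0.1]]
```

Request:
carry_out:
  motion:
    - [[0.6,0,0],[0,0,0],0.1]
    - [[0,0,0],[0,0,0],0.1]
    - [[0,0,0],[0,0,0],0.1]

```text
clock: 14.25
position: [462.6, -14.8, 120.0]
tcp_rot: [1.21, 1.208, -1.207]
force: [0.0, -0.6, -0.8]
width: 0.302
```

```bash
python3 -c "
from h import *
plan([462.8,-14.5,119.5],op=0.1,step=8)"
```

```text
t 14.25 p [462.6 -14.8 120. ] w 0.302 F [ 0.  -0.6 -0.8] q1,7 [-0.33  0.28] rot err deg [ 0.   0.  -0.1]
[[[0.05, 0.02, -0.03], [0.0, 0.0, -0.1], 0.1]]
```

Request:
carry_out:
  motion:
    - [[0.1,0,0],[0,0,0],0.1]
    - [[0,0,0],[0,0,0],0.5]
    - [[0,0,0],[0,0,0],0.75]
    - [[0,0,0],[0,0,0],0.75]
    - [[-1,0,0],[0,0,0],0.75]
    - [[-3,0,0],[0,0,0],0.75]
    - [[-3,0,0],[0,0,0],0.75]
    - [[0,0,0],[0,0,0],0.75]

```text
clock: 15.05
position: [462.5, -15.1, 192.9]
tcp_rot: [1.21, 1.208, -1.208]
force: [0.2, 0.4, 0.1]
width: 0.751
```

```bash
python3 -c "
from h import *
plan([637.8,-60,205],op=0.75,step=40)
import cv2
i=camera_info('wrist');cv2.imwrite('pics/f3.png',camera('wrist')[:,:,::-1])
for p in ([462.6,-15,86],[462.6,-15,44]): print(proj(i,p))"
```

```text
t 15.05 p [462.5 -15.1 192.9] w 0.751 F [0.2 0.4 0.1] q1,7 [-0.41  0.21] rot err deg [-0.   0.  -0.1]
[[[-0.26, 3.87, 0.99], [-0.0, 0.0, -0.1], 0.75], [[-0.27, 3.87, 0.99], [-0.0, 0.0, 0.0], 0.75], [[-0.26, 3.87, 0.99], [-0.0, 0.0, 0.0], 0.75], [[-0.27, 3.87, 0.98], [-0.0, 0.0, 0.0], 0.75], [[-0.14, 2.06, 0.53], [-0.0, 0.0, 0.0], 0.75]]
[278.68326507 239.48389993]
[278.66632104 216.5383207 ]
```

View pics/f3.png

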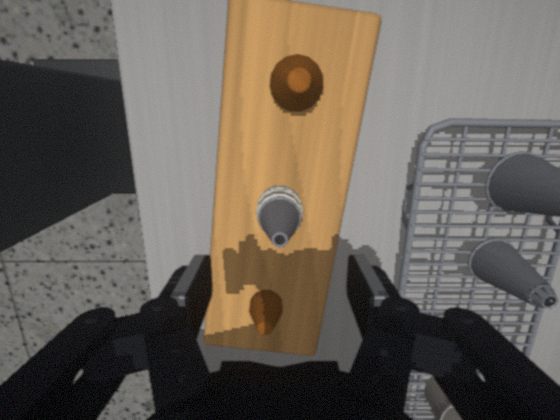

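Request:
carry_out:
  motion:
    - [[0,2,0.5],[0,0,0],0.75]
    - [[0,4,1],[0,0,0],0.75]
    - [[0,4,1],[0,0,0],0.75]
    - [[0,4,1],[0,0,0],0.75]
    - [[0,2,0.5],[0,0,0],0.75]
    - [[0,0,0],[0,0,0],0.75]
    - [[0,0,0],[0,0,0],0.75]

```text
clock: 15.8
position: [622.1, -54.7, 185.3]
tcp_rot: [1.204, 1.22, -1.214]
force: [-1.1, -0.0, -0.3]
width: 0.749
```

```bash
python3 -c "
from h import *
plan([637.8,-60,165],op=0.75,step=40)
import cv2
i=camera_info('wrist');cv2.imwrite('pics/g1.png',camera('wrist')[:,:,::-1])
for p in ([637.8,-60,83],[637.8,-60,22],[644.3,4,86],[644.3,4,22]): print(proj(i,p))"
```

```text
t 15.8 p [622.1 -54.7 185.3] w 0.749 F [-1.1 -0.  -0.3] q1,7 [-0.26  0.29] rot err deg [ 0.1 -0.1  0.6]
[[[2.01, 1.59, 0.54], [0.1, -0.1, 0.6], 0.75]]
[307.40248693 251.8882316 ]
[301.55679368 217.87789369]
[323.79870734 141.55759637]
[312.75950297 132.60453745]
```

View pics/g1.png

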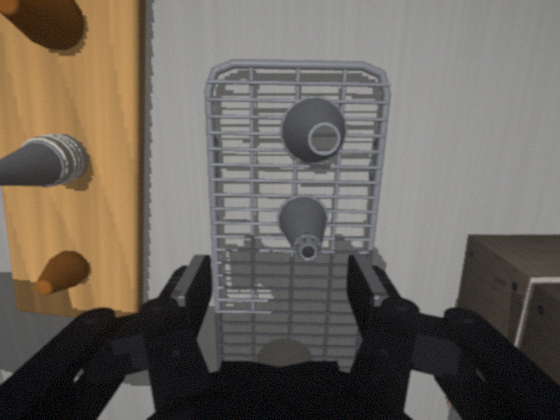

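Request:
carry_out:
  motion:
    - [[1,1.5,0.4],[0.1,0,0.6],0.75]
    - [[1,0,0],[0,0,0],0.75]
    - [[0,0,0],[0,0,0],0.75]
    - [[0,0,0],[0,0,0],0.75]

```text
clock: 16.25
position: [631.8, -56.6, 163.5]
tcp_rot: [1.209, 1.217, -1.21]
force: [-0.0, 0.8, 0.4]
width: 0.748
```

```bash
python3 -c "
from h import *
plan([637.8,-59,110],op=0.75,step=20)
import cv2
i=camera_info('wrist');cv2.imwrite('pics/g2.png',camera('wrist')[:,:,::-1])
for p in ([637.8,-59,83],[637.8,-59,22]): print(proj(i,p))"
```

```text
t 16.25 p [631.8 -56.6 163.5] w 0.748 F [-0.   0.8  0.4] q1,7 [-0.24  0.3 ] rot err deg [ 0.1 -0.3  0.3]
[[[1.98, 0.23, 0.1], [0.1, -0.3, 0.3], 0.75], [[1.99, 0.22, 0.08], [-0.0, 0.0, 0.0], 0.75], [[1.38, 0.16, 0.06], [-0.0, 0.0, 0.0], 0.75]]
[291.11171636 264.70733632]
[288.52675758 224.30051133]
```

View pics/g2.png

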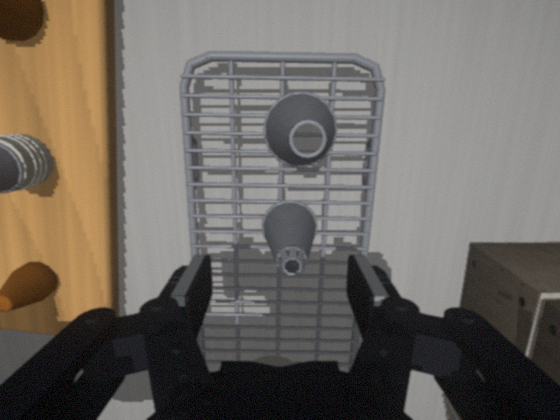

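Request:
carry_out:
  motion:
    - [[1.5,0.6,0.2],[0.1,-0.3,0.3],0.75]
    - [[1.5,0,0],[0,0,0],0.75]
    - [[1.5,0,0],[0,0,0],0.75]
    - [[0.5,0,0],[0,0,0],0.75]
    - [[0,0,0],[0,0,0],0.75]
    - [[0,0,0],[0,0,0],0.75]

```text
clock: 16.9
position: [636.7, -58.0, 108.3]
tcp_rot: [1.208, 1.211, -1.212]
force: [-0.1, 0.8, 0.3]
width: 0.753
```

```bash
python3 -c "
from h import *
plan([638,-58.7,95],op=0.75,step=20)"
```

```text
t 16.9 p [636.7 -58.  108.3] w 0.753 F [-0.1  0.8  0.3] q1,7 [-0.22  0.32] rot err deg [-0.   0.   0.2]
[[[1.33, 0.13, 0.06], [-0.0, 0.0, 0.2], 0.75]]
```

Request:
carry_out:
  motion:
    - [[0.7,0.1,0.1],[0,0,0.2],0.75]
    - [[0.5,0,0],[0,0,0],0.75]
    - [[0,0,0],[0,0,0],0.75]
    - [[0,0,0],[0,0,0],0.75]

```text
clock: 17.3
position: [638.5, -59.4, 96.3]
tcp_rot: [1.21, 1.206, -1.208]
force: [-0.4, 0.0, -0.0]
width: 0.746
```

```bash
python3 -c "
from h import *
plan([638,-58.7,95],op=0.75,step=20)
import cv2
i=camera_info('wrist');cv2.imwrite('pics/g3.png',camera('wrist')[:,:,::-1])
for p in ([637.8,-59,83],[637.8,-59,22]): print(proj(i,p))"
```

```text
t 17.3 p [638.5 -59.4  96.3] w 0.746 F [-0.4  0.  -0. ] q1,7 [-0.21  0.33] rot err deg [-0.   0.  -0.2]
[[[0.13, -0.05, -0.07], [-0.0, 0.0, -0.2], 0.75]]
[275.99464404 355.24307504]
[276.77992321 264.73176672]
```

View pics/g3.png

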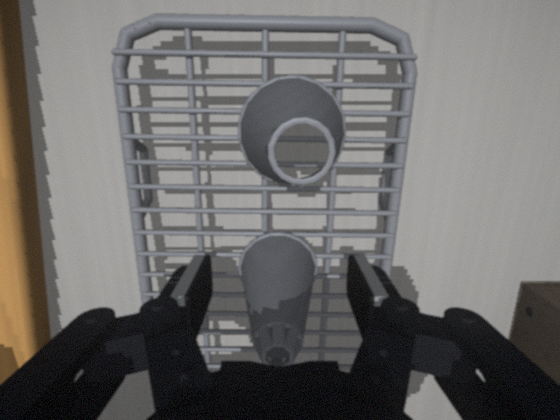

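Centred between the pads; grip it.

Request:
carry_out:
  motion:
    - [[0.1,0,-0.1],[0,0,0],0.75]
    - [[0,0,0],[0,0,0],0.4]
    - [[0,0,0],[0,0,0],0.2]
    - [[0,0,0],[0,0,0],0.2]
    - [[0,0,0],[0,0,0],0.2]
    - [[0,0,0],[0,0,0],0.2]
  force: 30

```text
clock: 17.95
position: [639.2, -58.2, 96.3]
tcp_rot: [1.211, 1.205, -1.206]
force: [-0.3, -0.4, 0.9]
width: 0.403
```

```bash
python3 -c "
from h import *
plan([638,-58.7,170],op=0.2,step=20)
import cv2
i=camera_info('wrist');cv2.imwrite('pics/g4.png',camera('wrist')[:,:,::-1])
print(plane(i,278,350,83))"
```

```text
t 17.95 p [639.2 -58.2  96.3] w 0.403 F [-0.3 -0.4  0.9] q1,7 [-0.21  0.33] rot err deg [-0.   0.  -0.3]
[[[-2.0, -0.02, 0.02], [-0.0, 0.0, -0.3], 0.2], [[-2.0, -0.03, 0.01], [-0.0, 0.0, 0.0], 0.2], [[-2.0, -0.04, 0.02], [-0.0, 0.0, 0.0], 0.2], [[-1.37, -0.02, 0.01], [-0.0, 0.0, 0.0], 0.2]]
[639.13409832 -55.79864755  83.        ]
```

View pics/g4.png

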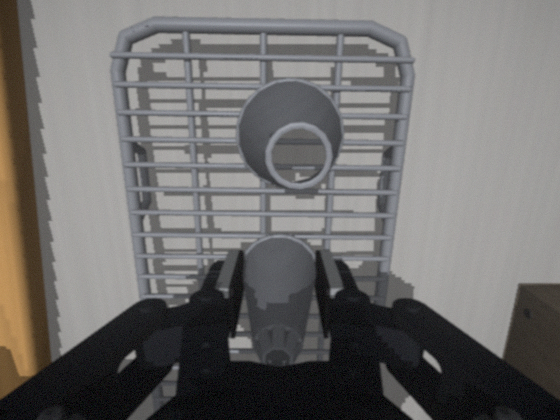

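Request:
carry_out:
  motion:
    - [[-1,0,0],[0,0,-0.3],0.2]
    - [[-3,0,0],[0,0,0],0.2]
    - [[-3,0,0],[0,0,0],0.2]
    - [[-3,-1.5,0.4],[0,0,0],0.2]
    - [[0,-3.5,0.9],[0,0,0],0.2]
    - [[0,-4,1],[0,0,0],0.2]
    - [[0,-4,1],[0,0,0],0.2]
    - [[0,-3,0.6],[0,0,0],0.2]

```text
clock: 18.8
position: [478.5, -97.1, 204.4]
tcp_rot: [1.209, 1.207, -1.203]
force: [1.1, -0.0, -0.3]
width: 0.404
```

Request:
carry_out:
  motion:
    - [[0,0,0],[0,0,0],0.2]
    - [[0,0,0],[0,0,0],0.2]

```text
clock: 19.0
position: [474.6, -98.3, 205.6]
tcp_rot: [1.212, 1.208, -1.207]
force: [0.1, -0.1, -0.3]
width: 0.404
```

```bash
python3 -c "
from h import *
plan([451.6,-101.7,170],op=0.2,step=30)"
```

```text
t 19.0 p [474.6 -98.3 205.6] w 0.404 F [ 0.1 -0.1 -0.3] q1,7 [-0.24  0.38] rot err deg [-0.  -0.1 -0.2]
[[[2.51, -1.63, 0.24], [-0.0, -0.1, -0.2], 0.2], [[1.05, -0.68, 0.1], [-0.0, 0.0, 0.0], 0.2]]
```

Request:
carry_out:
  motion:
    - [[1,-1.5,0.2],[0,-0.1,-0.2],0.2]
    - [[1.8,-0.7,0.1],[0,0,0],0.2]
    - [[0,0,0],[0,0,0],0.2]
    - [[0,0,0],[0,0,0],0.2]

```text
clock: 19.4
position: [458.0, -100.7, 179.1]
tcp_rot: [1.21, 1.205, -1.204]
force: [1.2, 0.3, 0.3]
width: 0.405
```

```bash
python3 -c "
from h import *
plan([451.6,-101.7,145],op=0.2,step=30)
import cv2
i=camera_info('wrist');cv2.imwrite('pics/g5.png',camera('wrist')[:,:,::-1])
for p in ([451.6,-103.5,54],[451.6,-103.5,20]): print(proj(i,p))"
```

```text
t 19.4 p [ 458.  -100.7  179.1] w 0.405 F [1.2 0.3 0.3] q1,7 [-0.21  0.42] rot err deg [ 0.1  0.1 -0.4]
[[[2.94, -0.57, 0.08], [0.1, 0.1, -0.4], 0.2], [[0.47, -0.09, 0.01], [0.0, -0.0, 0.0], 0.2]]
[267.83319263 232.43202883]
[269.07759409 215.56696943]
```

View pics/g5.png

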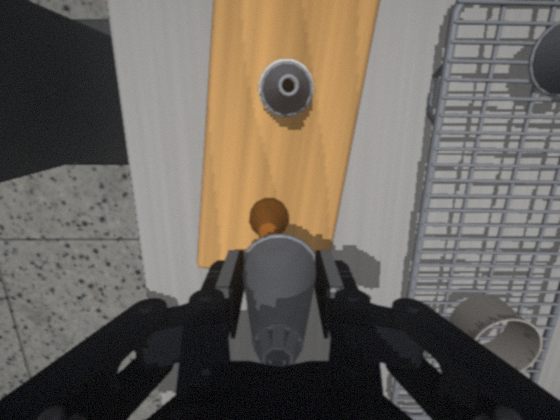

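```bash
python3 -c "
from h import *
i=camera_info('wrist');p=observe()['position']
for dy in(-2,-1,0,1): print(dy,proj(i,p+[0,dy,-13.3]),proj(i,p+[0,dy+19,-74.3]),proj(i,p+[-19,dy,-74.3]))"
python3 - <<'E'
import cv2
a=cv2.imread('pics/g5.png')[220:400,220:340]
cv2.imwrite('pics/g5z.png',cv2.resize(a,None,fx=3.3,fy=3.3,interpolation=cv2.INTER_CUBIC))
E
```

```text
-2 [278.16295099 361.44685788] [277.81168755 233.62404466] [239.71620053 269.03581188]
-1 [278.16731763 358.88179765] [277.81389915 231.69135225] [239.64857013 267.23379517]
0 [278.17170946 356.30193532] [277.81611915 229.75131739] [239.58069156 265.42516606]
1 [278.17612672 353.70714237] [277.81834759 227.80389818] [239.51256346 263.60988807]
```

View pics/g5z.png

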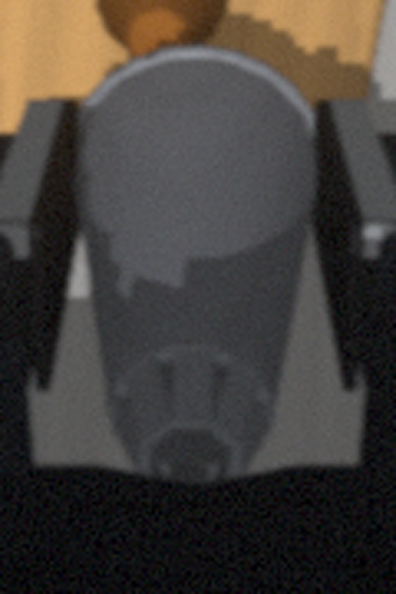

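Request:
carry_out:
  motion:
    - [[1.5,-0.6,0.1],[0.1,0.1,-0.4],0.2]
    - [[1,0,0],[0,0,0],0.2]
    - [[0,0,0],[0,0,0],0.2]
    - [[0,0,0],[0,0,0],0.2]

```text
clock: 19.85
position: [453.8, -101.5, 152.8]
tcp_rot: [1.209, 1.21, -1.207]
force: [0.7, 0.4, -0.0]
width: 0.404
```

```bash
python3 -c "
from h import *
plan([451.6,-101.7,135],op=0.2,step=30)"
```

```text
t 19.85 p [ 453.8 -101.5  152.8] w 0.404 F [ 0.7  0.4 -0. ] q1,7 [-0.18  0.45] rot err deg [ 0.1 -0.  -0.1]
[[[1.78, -0.22, 0.02], [0.1, -0.0, -0.1], 0.2]]
```

Request:
carry_out:
  motion:
    - [[1.2,-0.3,0],[0.1,0,-0.1],0.2]
    - [[0,0,0],[0,0,0],0.2]
    - [[0,0,0],[0,0,0],0.2]

```text
clock: 20.15
position: [450.8, -101.5, 139.9]
tcp_rot: [1.21, 1.21, -1.21]
force: [-0.3, 0.0, -0.3]
width: 0.4
```

```bash
python3 -c "
from h import *
plan([451.6,-101.7,95],op=0.2,step=10)"
```

```text
t 20.15 p [ 450.8 -101.5  139.9] w 0.4 F [-0.3  0.  -0.3] q1,7 [-0.17  0.46] rot err deg [-0. -0.  0.]
[[[1.0, 0.02, 0.0], [-0.0, -0.0, 0.0], 0.2], [[1.0, 0.02, 0.01], [-0.0, -0.0, 0.0], 0.2], [[1.0, 0.02, 0.0], [-0.0, -0.0, 0.0], 0.2], [[1.0, 0.02, 0.01], [-0.0, -0.0, 0.0], 0.2], [[0.49, 0.01, -0.0], [-0.0, -0.0, 0.0], 0.2]]
```

Request:
carry_out:
  motion:
    - [[1,0.1,0],[0,0,0],0.2]
    - [[1,0,0],[0,0,0],0.2]
    - [[1,0,0],[0,0,0],0.2]
    - [[0.5,0,0],[0,0,0],0.2]
    - [[0,0,0],[0,0,0],0.2]
    - [[0,0,0],[0,0,0],0.2]

```text
clock: 20.75
position: [451.8, -101.5, 101.3]
tcp_rot: [1.209, 1.21, -1.21]
force: [-0.2, 0.0, -0.6]
width: 0.4
```

```bash
python3 -c "
from h import *
plan([451.6,-101.7,95],op=0.2,step=10)"
```

```text
t 20.75 p [ 451.8 -101.5  101.3] w 0.4 F [-0.2  0.  -0.6] q1,7 [-0.12  0.5 ] rot err deg [-0.  -0.   0.1]
[[[0.63, -0.02, 0.02], [-0.0, -0.0, 0.1], 0.2]]
```

Request:
carry_out:
  motion:
    - [[0.6,0,0],[0,0,0],0.2]
    - [[0,0,0],[0,0,0],0.2]
    - [[0,0,0],[0,0,0],0.2]

```text
clock: 21.05
position: [452.1, -101.6, 95.3]
tcp_rot: [1.21, 1.209, -1.209]
force: [-0.5, 0.6, -0.1]
width: 0.4
```

```bash
python3 -c "
from h import *
plan([451.6,-101.7,94.3],op=0.2,step=10)"
```

```text
t 21.05 p [ 452.1 -101.6   95.3] w 0.4 F [-0.5  0.6 -0.1] q1,7 [-0.11  0.51] rot err deg [-0. -0.  0.]
[[[0.1, -0.05, 0.01], [-0.0, -0.0, 0.0], 0.2]]
```

Request:
carry_out:
  motion:
    - [[0.1,0,0],[0,0,0],0.2]
    - [[0,0,0],[0,0,0],0.6]
    - [[0,0,0],[0,0,0],0.75]
    - [[0,0,0],[0,0,0],0.75]
    - [[-1,0,0],[0,0,0],0.75]
    - [[-3,0,0],[0,0,0],0.75]
    - [[-4,0,0],[0,0,0],0.75]
    - [[-1,0,0],[0,0,0],0.75]

```text
clock: 21.85
position: [451.3, -101.8, 187.8]
tcp_rot: [1.21, 1.211, -1.212]
force: [0.3, -0.6, 0.5]
width: 0.75
```

```bash
python3 -c "
from h import *
plan([644.3,5,205],op=0.75,step=40)
import cv2
i=camera_info('wrist');cv2.imwrite('pics/h1.png',camera('wrist')[:,:,::-1])
for p in ([451.6,-103.5,81],[451.6,-103.5,20]): print(proj(i,p))"
```

```text
t 21.85 p [ 451.3 -101.8  187.8] w 0.75 F [ 0.3 -0.6  0.5] q1,7 [-0.23  0.41] rot err deg [-0.1 -0.   0.2]
[[[-0.32, 3.48, -1.94], [-0.1, -0.0, 0.2], 0.75], [[-0.31, 3.49, -1.93], [0.0, -0.0, -0.0], 0.75], [[-0.31, 3.49, -1.93], [0.0, -0.0, -0.0], 0.75], [[-0.3, 3.49, -1.93], [0.0, -0.0, -0.0], 0.75], [[-0.31, 3.49, -1.93], [0.0, -0.0, -0.0], 0.75], [[-0.16, 1.86, -1.03], [0.0, -0.0, -0.0], 0.75]]
[279.73173286 242.51470321]
[279.83426559 211.03281317]
```

View pics/h1.png

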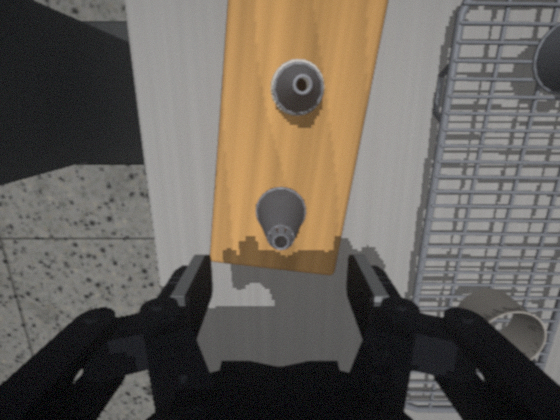

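Request:
carry_out:
  motion:
    - [[-1,2,-1.1],[0,0,0],0.75]
    - [[-1,4,-2.2],[0,0,0],0.75]
    - [[0,4,-2.2],[0,0,0],0.75]
    - [[0,4,-2.2],[0,0,0],0.75]
    - [[0,4,-2.2],[0,0,0],0.75]
    - [[0,2,-1.1],[0,0,0],0.75]
    - [[0,0,0],[0,0,0],0.75]
    - [[0,0,0],[0,0,0],0.75]

```text
clock: 22.7
position: [654.8, 12.9, 203.2]
tcp_rot: [1.21, 1.217, -1.216]
force: [0.4, -1.9, -0.3]
width: 0.755
```

```bash
python3 -c "
from h import *
plan([644.3,5,165],op=0.75,step=40)
import cv2
i=camera_info('wrist');cv2.imwrite('pics/h2.png',camera('wrist')[:,:,::-1])
for p in ([644.3,4.3,86],[644.3,4.3,22]): print(proj(i,p))"
```

```text
t 22.7 p [654.8  12.9 203.2] w 0.755 F [ 0.4 -1.9 -0.3] q1,7 [-0.36  0.17] rot err deg [-0.2 -0.2  0.5]
[[[3.79, -1.0, 0.8], [-0.2, -0.2, 0.5], 0.75], [[0.04, -0.01, 0.01], [0.0, -0.0, 0.0], 0.75]]
[263.92323952 246.5616578 ]
[268.13169881 214.70392951]
```

View pics/h2.png

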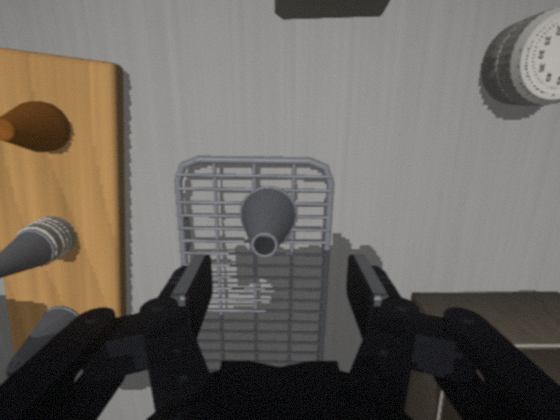

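Request:
carry_out:
  motion:
    - [[1,-1,0.8],[-0.2,-0.2,0.5],0.75]
    - [[2,0,0],[0,0,0],0.75]
    - [[1,0,0],[0,0,0],0.75]
    - [[0,0,0],[0,0,0],0.75]
    - [[0,0,0],[0,0,0],0.75]

```text
clock: 23.25
position: [639.7, 0.3, 162.5]
tcp_rot: [1.212, 1.209, -1.216]
force: [-0.5, 0.1, -0.2]
width: 0.75
```

```bash
python3 -c "
from h import *
plan([644.3,5,115],op=0.75,step=20)"
```

```text
t 23.25 p [6.397e+02 3.000e-01 1.625e+02] w 0.75 F [-0.5  0.1 -0.2] q1,7 [-0.34  0.21] rot err deg [-0.3  0.   0.2]
[[[1.98, 0.2, -0.2], [-0.3, 0.0, 0.2], 0.75], [[1.98, 0.19, -0.19], [-0.0, 0.0, -0.0], 0.75], [[0.79, 0.07, -0.08], [-0.0, 0.0, -0.0], 0.75]]
```

Request:
carry_out:
  motion:
    - [[0.2,0.4,-0.4],[-0.3,0,0.2],0.75]
    - [[1,0,0],[0,0,0],0.75]
    - [[1.5,0,0],[0,0,0],0.75]
    - [[1,0,0],[0,0,0],0.75]
    - [[0,0,0],[0,0,0],0.75]
    - [[0,0,0],[0,0,0],0.75]

```text
clock: 23.85
position: [644.9, 4.9, 123.3]
tcp_rot: [1.21, 1.208, -1.207]
force: [0.6, -0.2, 0.6]
width: 0.75
```

```bash
python3 -c "
from h import *
plan([644.3,5,96],op=0.75,step=20)
import cv2
i=camera_info('wrist');cv2.imwrite('pics/h3.png',camera('wrist')[:,:,::-1])
for p in ([644.3,4.3,86],[644.3,4.3,22]): print(proj(i,p))"
```

```text
t 23.85 p [644.9   4.9 123.3] w 0.75 F [ 0.6 -0.2  0.6] q1,7 [-0.33  0.22] rot err deg [ 0.  -0.  -0.1]
[[[2.0, -0.05, -0.01], [0.0, -0.0, -0.1], 0.75], [[0.73, -0.01, -0.0], [0.0, -0.0, -0.0], 0.75]]
[276.82805545 311.67925293]
[277.33987989 244.45722076]
```

View pics/h3.png

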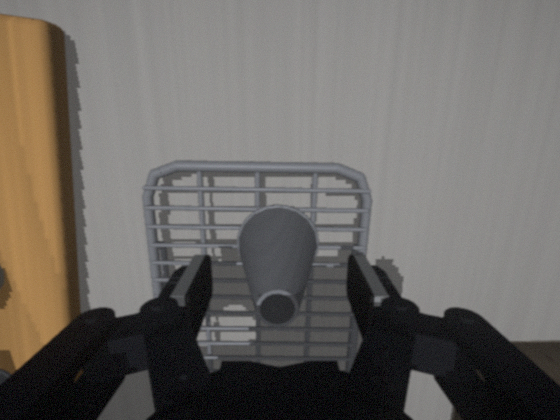

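Tip at (277.5, 306), well aligned. Descend to about z 96.

Request:
carry_out:
  motion:
    - [[1,-0.1,0],[0,0,0],0.75]
    - [[1,0,0],[0,0,0],0.75]
    - [[0.5,0,0],[0,0,0],0.75]
    - [[0,0,0],[0,0,0],0.75]
    - [[0,0,0],[0,0,0],0.75]

```text
clock: 24.4
position: [643.9, 4.8, 96.5]
tcp_rot: [1.21, 1.207, -1.207]
force: [-0.2, -1.5, -0.4]
width: 0.754
```

```bash
python3 -c "
from h import *
plan([644.3,5,96],op=0.75,step=20)"
```

```text
t 24.4 p [643.9   4.8  96.5] w 0.754 F [-0.2 -1.5 -0.4] q1,7 [-0.32  0.23] rot err deg [ 0.  -0.  -0.2]
[[[0.05, 0.04, -0.02], [0.0, -0.0, -0.2], 0.75]]
```

Request:
carry_out:
  motion:
    - [[0,0,0],[0,0,0],0.5]
    - [[0,0,0],[0,0,0],0.3]
    - [[0,0,0],[0,0,0],0.3]
    - [[0,0,0],[0,0,0],0.3]
    - [[0,0,0],[0,0,0],0.3]
  force: 35

```text
clock: 24.9
position: [644.4, 4.7, 97.5]
tcp_rot: [1.211, 1.207, -1.206]
force: [-0.0, -0.4, -0.4]
width: 0.489
```

```bash
python3 -c "
from h import *
plan([644.3,5,210],op=0.3,step=20)
import cv2
i=camera_info('wrist');cv2.imwrite('pics/h4.png',camera('wrist')[:,:,::-1]);p=observe()['position']
for dy in(-2,-1,0,1): print(dy,proj(i,p+[0,dy,-10.5]),proj(i,p+[0,dy+23,-74.5]))
a=cv2.imread('pics/h4.png')[200:400,220:340]
cv2.imwrite('pics/h4z.png',cv2.resize(a,None,fx=3,fy=3,interpolation=cv2.INTER_CUBIC))"
```

```text
t 24.9 p [644.4   4.7  97.5] w 0.489 F [-0.  -0.4 -0.4] q1,7 [-0.32  0.23] rot err deg [ 0.  -0.  -0.2]
[[[-2.0, 0.01, -0.01], [0.0, -0.0, -0.2], 0.3], [[-2.0, -0.0, -0.01], [0.0, -0.0, -0.0], 0.3], [[-2.0, -0.0, -0.0], [0.0, -0.0, -0.0], 0.3], [[-2.0, -0.0, -0.01], [0.0, -0.0, -0.0], 0.3], [[-2.0, -0.0, -0.0], [0.0, -0.0, -0.0], 0.3], [[-1.25, -0.01, -0.0], [0.0, -0.0, -0.0], 0.3]]
-2 [278.18039828 368.30038553] [278.01359339 225.87064133]
-1 [278.17882917 365.68331162] [278.01226371 223.91070188]
0 [278.1772508  363.05079912] [278.01092897 221.94330603]
1 [278.1756631  360.40271102] [278.00958915 219.96841116]
```

View pics/h4z.png

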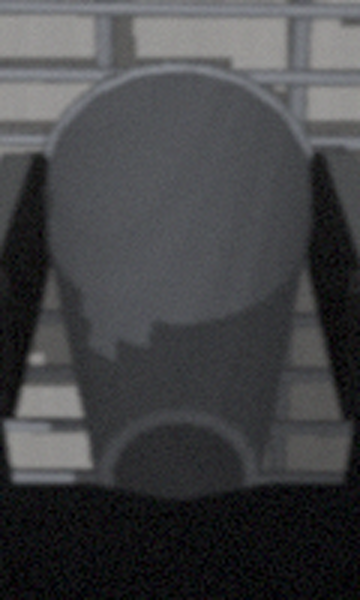

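Request:
carry_out:
  motion:
    - [[-1,0,0],[0,0,-0.2],0.3]
    - [[-3,0,0],[0,0,0],0.3]
    - [[-3,0,0],[0,0,0],0.3]
    - [[-3,-1.5,-0.6],[0,0,0],0.3]
    - [[0,-3.5,-1.5],[0,0,0],0.3]
    - [[0,-3.5,-1.5],[0,0,0],0.3]
    - [[0,-3.5,-1.5],[0,0,0],0.3]
    - [[0,-2,-0.8],[0,0,0],0.3]

```text
clock: 25.75
position: [503.6, 63.1, 206.0]
tcp_rot: [1.216, 1.202, -1.207]
force: [-0.8, 1.2, 0.1]
width: 0.494
```

Request:
carry_out:
  motion:
    - [[0,0,0],[0,0,0],0.3]
    - [[0,0,0],[0,0,0],0.3]

```text
clock: 25.95
position: [501.4, 64.6, 207.3]
tcp_rot: [1.215, 1.206, -1.204]
force: [0.2, -0.5, -0.7]
width: 0.486
```

```bash
python3 -c "
from h import *
plan([474.7,75.2,175],op=0.3,step=30)"
```

```text
t 25.95 p [501.4  64.6 207.3] w 0.486 F [ 0.2 -0.5 -0.7] q1,7 [-0.57  0.05] rot err deg [-0.1 -0.1 -0.4]
[[[2.23, -1.87, -0.73], [-0.1, -0.1, -0.4], 0.3], [[0.99, -0.82, -0.32], [0.0, -0.0, 0.0], 0.3]]
```

Request:
carry_out:
  motion:
    - [[0.5,-1.9,-0.7],[-0.1,-0.1,-0.4],0.3]
    - [[1.5,-0.7,-0.3],[0,0,0],0.3]
    - [[0.7,0,0],[0,0,0],0.3]
    - [[0,0,0],[0,0,0],0.3]
    - [[0,0,0],[0,0,0],0.3]

```text
clock: 26.45
position: [481.6, 72.6, 181.9]
tcp_rot: [1.216, 1.202, -1.207]
force: [-0.4, -0.2, -0.8]
width: 0.493
```

```bash
python3 -c "
from h import *
plan([474.7,75.2,155],op=0.3,step=30)
import cv2
i=camera_info('wrist');cv2.imwrite('pics/h5.png',camera('wrist')[:,:,::-1])
for p in ([474.7,75,62],[474.7,75,20]): print(proj(i,p))"
```

```text
t 26.45 p [481.6  72.6 181.9] w 0.493 F [-0.4 -0.2 -0.8] q1,7 [-0.58  0.05] rot err deg [-0.2 -0.  -0.4]
[[[2.68, -0.71, -0.25], [-0.2, -0.0, -0.4], 0.3]]
[266.50416492 228.26813271]
[268.18713947 208.29458457]
```

View pics/h5.png

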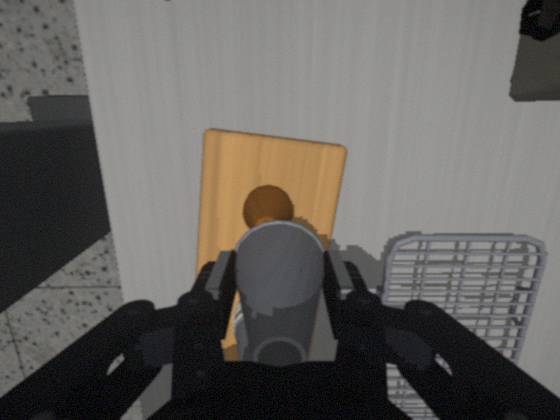

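Request:
carry_out:
  motion:
    - [[1,-0.7,-0.2],[-0.2,0,-0.4],0.3]
    - [[0.8,0,0],[0,0,0],0.3]
    - [[0,0,0],[0,0,0],0.3]
    - [[0,0,0],[0,0,0],0.3]

```text
clock: 26.9
position: [475.4, 74.3, 162.9]
tcp_rot: [1.211, 1.208, -1.209]
force: [-1.3, -0.5, -0.3]
width: 0.492
```

```bash
python3 -c "
from h import *
plan([474.7,75.2,150],op=0.3,step=30)"
```

```text
t 26.9 p [475.4  74.3 162.9] w 0.492 F [-1.3 -0.5 -0.3] q1,7 [-0.57  0.06] rot err deg [-0.1 -0.  -0.1]
[[[1.29, -0.07, -0.09], [-0.1, -0.0, -0.1], 0.3]]
```

Request:
carry_out:
  motion:
    - [[1,-0.1,-0.1],[-0.1,0,-0.1],0.3]
    - [[1,0,0],[0,0,0],0.3]
    - [[0,0,0],[0,0,0],0.3]
    - [[0,0,0],[0,0,0],0.3]

```text
clock: 27.3
position: [474.4, 75.5, 141.0]
tcp_rot: [1.209, 1.21, -1.209]
force: [-0.2, -0.8, -0.3]
width: 0.494
```

```bash
python3 -c "
from h import *
plan([474.7,75.2,96],op=0.3,step=10)"
```

```text
t 27.3 p [474.4  75.5 141. ] w 0.494 F [-0.2 -0.8 -0.3] q1,7 [-0.55  0.09] rot err deg [ 0. -0.  0.]
[[[1.0, 0.01, 0.01], [0.0, -0.0, 0.0], 0.3], [[1.0, 0.01, 0.01], [0.0, -0.0, 0.0], 0.3], [[1.0, 0.01, 0.0], [0.0, -0.0, 0.0], 0.3], [[1.0, 0.0, 0.01], [0.0, -0.0, 0.0], 0.3], [[0.5, 0.0, 0.0], [0.0, -0.0, 0.0], 0.3]]
```

Request:
carry_out:
  motion:
    - [[1,0,0],[0,0,0],0.3]
    - [[1,0,0],[0,0,0],0.3]
    - [[1,0,0],[0,0,0],0.3]
    - [[0.5,0,0],[0,0,0],0.3]
    - [[0,0,0],[0,0,0],0.3]
    - [[0,0,0],[0,0,0],0.3]

```text
clock: 27.9
position: [474.3, 75.4, 102.4]
tcp_rot: [1.208, 1.21, -1.209]
force: [-0.2, 0.6, -0.3]
width: 0.491
```

```bash
python3 -c "
from h import *
plan([474.7,75.2,95.5],op=0.3,step=10)"
```

```text
t 27.9 p [474.3  75.4 102.4] w 0.491 F [-0.2  0.6 -0.3] q1,7 [-0.5   0.12] rot err deg [ 0.  -0.   0.1]
[[[0.69, 0.04, 0.02], [0.0, -0.0, 0.1], 0.3]]
```

Request:
carry_out:
  motion:
    - [[0.6,0,0],[0,0,0],0.3]
    - [[0,0,0],[0,0,0],0.3]
    - [[0,0,0],[0,0,0],0.3]

```text
clock: 28.2
position: [474.5, 75.1, 96.4]
tcp_rot: [1.209, 1.209, -1.209]
force: [0.0, 0.9, -1.1]
width: 0.493
```

```bash
python3 -c "
from h import *
plan([474.7,75.2,95.5],op=0.3,step=10)"
```

```text
t 28.2 p [474.5  75.1  96.4] w 0.493 F [ 0.   0.9 -1.1] q1,7 [-0.5   0.13] rot err deg [0. 0. 0.]
[[[0.09, 0.02, -0.01], [0.0, 0.0, 0.0], 0.3]]
```

Request:
carry_out:
  motion:
    - [[0.1,0,0],[0,0,0],0.3]
    - [[0,0,0],[0,0,0],0.6]
    - [[0,0,0],[0,0,0],0.75]
    - [[0,0,0],[0,0,0],0.75]
    - [[-1,0,0],[0,0,0],0.75]
    - [[-3,0,0],[0,0,0],0.75]
    - [[-4,0,0],[0,0,0],0.75]
    - [[-2,0,0],[0,0,0],0.75]

```text
clock: 29.0
position: [473.5, 74.9, 198.4]
tcp_rot: [1.207, 1.212, -1.213]
force: [0.2, -0.5, 0.1]
width: 0.749
```

Request:
carry_out:
  motion:
    - [[-2,1,-3],[0,0,0],0.75]
    - [[-2,2,-4],[0,0,0],0.75]
    - [[-2,2,-4],[0,0,0],0.75]
    - [[0,2,-4],[0,0,0],0.75]
    - [[0,2,-4],[0,0,0],0.75]
    - [[0,0,0],[0,0,0],0.75]
    - [[0,0,0],[0,0,0],0.75]

```text
clock: 29.7
position: [567.7, 271.1, 271.2]
tcp_rot: [1.219, 1.207, -1.206]
force: [-0.6, -1.4, -0.5]
width: 0.75
```

```bash
python3 - <<'E'
from h import *
o=observe();print(o["clock"],o["position"])
T=camera_info("top");S=camera_info("scene")
a=camera("top")[:,:,::-1];b=camera("scene")[:,:,::-1]
cv2.imwrite("pics/z1.png",a);cv2.imwrite("pics/z2.png",b)
cv2.imwrite("pics/z3.png",cv2.resize(a[115:285,155:400],None,fx=3.2,fy=3.2,interpolation=cv2.INTER_CUBIC))
cv2.imwrite("pics/z4.png",cv2.resize(b[140:305,145:430],None,fx=2.8,fy=2.8,interpolation=cv2.INTER_CUBIC))
f=lambda p,s,ox,oy:(((p[0]-ox+.5)*s-.5).round(1),((p[1]-oy+.5)*s-.5).round(1))
for n,x,y,z in(("large",474.7,75,84),("small",462.6,-15,86),("med",451.6,-103.5,81),("cut",622.5,-198.3,56)):
    print(n,f(proj(T,[x,y,z]),3.2,155,115),f(proj(S,[x,y,z]),2.8,145,140))
E
```

```text
29.7 [567.68979408 271.10718931 271.15892486]
large (np.float64(100.5), np.float64(391.7)) (np.float64(124.8), np.float64(147.7))
small (np.float64(257.2), np.float64(413.9)) (np.float64(229.2), np.float64(211.3))
med (np.float64(412.1), np.float64(434.4)) (np.float64(341.9), np.float64(286.3))
cut (np.float64(572.3), np.float64(148.4)) (np.float64(606.6), np.float64(202.2))
```

View pics/z3.png

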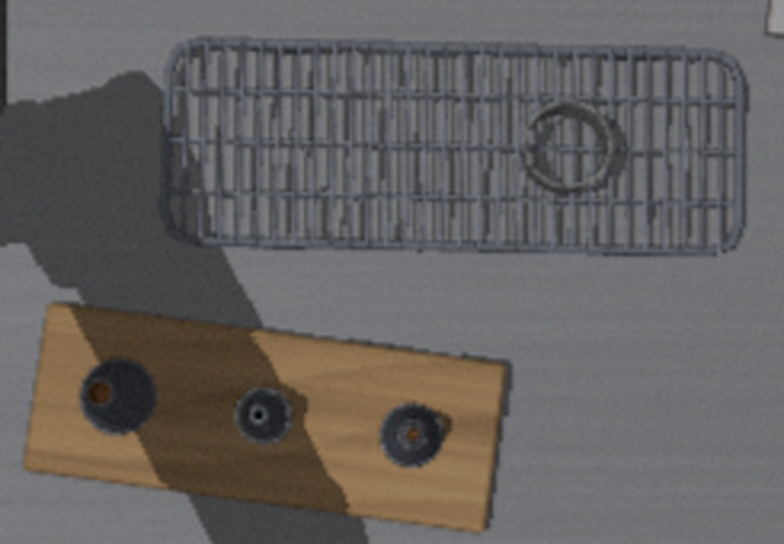

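View pics/z4.png

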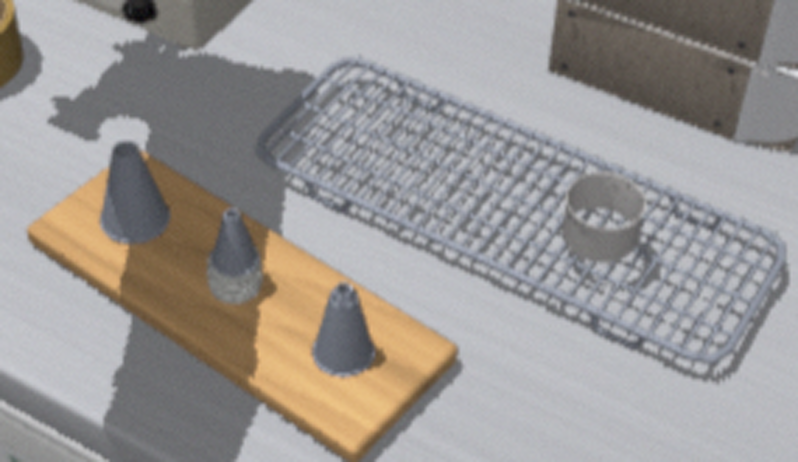

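Request:
carry_out:
  motion:
    - [[0,0,0],[0,0,0],0.75]
    - [[0,0,0],[0,0,0],0.75]
    - [[0,0,0],[0,0,0],0.75]

```text
clock: 30.1
position: [566.6, 267.2, 271.4]
tcp_rot: [1.221, 1.205, -1.211]
force: [0.1, -0.6, -0.2]
width: 0.752
```

```bash
python3 -c "
from workcell import ticket
print(ticket.hand_in())"
```

```text
the job is handed in; nothing more can be done
None
```

I set the coupler on the thin peg, stood the small nozzle over its neck, put the medium nozzle on the middle peg and the large one on the thick peg. I then moved the arm clear and handed in at 30.1 s of the 88 s allowed; the hand-in gave no verdict.

- **Nozzles:** in the last top view all three tips sit within about 1 px of where seated nozzles should appear. In the scene view they sit 1–4 px off in the 2.8× enlarged picture, about what that camera's disagreement with the top view before any move would give. All three look upright.
- **Ring cutter:** the last top view shows it within about 1 px of where it started, still upright.
- **Checks that disagreed:** the wrist camera differed from the top camera by about 1–2.5 mm along y on some nozzles. That is within the play on the pegs, and I allowed for the measured offset where a nozzle sat off-centre in the grip.
- **Forces:** the wrist force read no more than about 2 N at the end of any move. It is only reported then, so I did not see any peaks within a move.

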